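# Pack the polishing caddy: each compound with its own felt bob

## Task

Pack the polishing caddy: lay the green compound bar flat in the long well of the green liner and stand the green-stained felt bob upright in that liner's round well; do the same with the red bar and the red-stained bob in the red liner. The two compounds spoil each other, so nothing green may touch the red liner and nothing red the green one. Leave the clean white bob and the lump of green glass where they are.

Things in the scene. Friction and masses are not known exactly. Their poses are not given: they have to be found in the camera images.
- bar_green: dark green bar of polishing compound, 26 x 62 x 24 mm, its top worn slightly hollow; 55 g; lies loose and flat on the table. Origin: centre of its underside; y along its 62 mm length, x across its 26 mm width, z up
- bar_red: brownish red bar of polishing compound, 26 x 62 x 24 mm, its top worn slightly hollow; 55 g; lies loose and flat on the table. Origin: centre of its underside; y along its 62 mm length, x across its 26 mm width, z up
- bob_green: green-stained felt polishing bob, a cylinder 30 mm across and 36 mm high standing loose on the table (sides straight up to 31 mm, then bevelled to 23 mm), brass eyelet in its top, 30 g. Dark green from its compound, with a band of bare off-white felt round its foot. Origin: centre of its underside; z up along its axis
- bob_red: red-stained felt polishing bob, a cylinder 30 mm across and 36 mm high standing loose on the table (sides straight up to 31 mm, then bevelled to 23 mm), brass eyelet in its top, 30 g. Brownish red from its compound, with a band of bare off-white felt round its foot. Origin: centre of its underside; z up along its axis
- liner_green: green plastic liner, 140 x 58 x 12 mm, fixed in one half of the long low wooden caddy. Origin: centre of its underside, 6 mm above the table; x along its length towards the round well, z up. Deck level with the caddy's rim. Wells 9 mm deep (floor 3 mm above the origin), y = 0: long well 78 (x) by 42 mm at x = -26 mm; round well, diameter 46 mm, at x = +42 mm. The other liner lies in line with it
- liner_red: red plastic liner, 140 x 58 x 12 mm, fixed in one half of the long low wooden caddy. Origin: centre of its underside, 6 mm above the table; x along its length towards the round well, z up. Deck level with the caddy's rim. Wells 9 mm deep (floor 3 mm above the origin), y = 0: long well 78 (x) by 42 mm at x = -26 mm; round well, diameter 46 mm, at x = +42 mm. The other liner lies in line with it
- bob_white: clean, off-white felt polishing bob, a cylinder 30 mm across and 36 mm high standing loose on the table (sides straight up to 31 mm, then bevelled to 23 mm), brass eyelet in its top, 30 g. Unused: it stays where it is. Origin: centre of its underside; z up along its axis
- glass_lump: lump of pale green glass, a rounded block 38 x 42 x 39 mm, loose on the table; not a compound bar: it stays where it is. Origin: centre of its underside; z up
- lamp_post (a point): bystander: the point 0.3 m up the post of the black desk lamp, which stands fixed at the table's far edge. The post rises nearly upright to 0.53 m, about 50 mm thick; from its top an arm slopes down, away from the robot, to the lamp's head. Keep the arm clear of it
Not all that is in view belongs to the job. What is shaped like the bob_green but pink is not meant.

How it is judged:
By the outcome, as a careful person would: the job done as asked, in the order asked, and still so for the second after the job is handed in, with the robot touching nothing.
It also fails if it takes over 96 s, if anything falls off the work surface, if the arm or the gripper's body presses on something with over 40 N, if the wrist force passes 120 N, or if a joint passes its speed limit or range.

## Robot

A 7-joint arm with a two-finger parallel gripper is mounted at the origin on the work surface; the furniture and walls round the work are solid. World frame = base frame: x ahead of the robot, y to its left, z up, the work surface at z = 0. Lengths are in mm, angles in rad, forces in N, time in s.
With the tool pointing down it reaches from about 425 to 950 mm from the base axis. Payload 16.7 kg.
Tool frame: the origin (TCP) lies between the finger pads; the fingertips stand 25 mm ahead of it and the grasp point (between the pads) lies 6 mm ahead of it; z points along the fingers, y is the line along which they close (so a half turn about z gives the same grasp; the last joint's range is limited). The gripper opens to 94 mm and grips with 3 to 60 N. Pads are 16 mm wide; open, the fingers measure 119 mm over their backs; the gripper's body (75 mm by 177 mm) begins 78 mm behind the grasp point.
Start: joints at [0.993, 0.426, 0.074, 1.606, -0.034, 1.111, -0.067], TCP at [280.617, -613.865, 230.467] pointing down, gripper open.
Joint ranges: [-2.85, 2.85], [-0.5, 2.14], [-1.23, 1.37], [0.21, 2.46], [-1.02, 4.16], [0.16, 2.05], [-2.73, 2.73]. Speed limits (rad/s): [1.89, 1.89, 2.39, 2.39, 3.01, 3.01, 3.01].

## Interface

Orientations are given as a rotation vector (axis times angle).
In Python, from bench import monitor, snapshot, manip gives the robot as it stands.
- The arm moves only by the tool jog_arm, never from a script. Its argument "moves" is a list of rows, each an object of numbers: "dx", "dy", "dz": the shift along the tool's x, y, z in cm; "spin": the turn about the tool's z in degrees; "grip": the opening, from 0 (shut) to 1 (fully open). A call has 1 to 10 rows; each row shifts and turns the commanded pose from where the row before left it, along the tool's axes as they then stand; what a row does not reach is not made up. A row lasts 1/8 s, in which the tool goes at most 62.5 mm and 10.7 degrees, less where a joint would pass 70% of its speed; a pose out of reach is approached as far as the arm can. A call with a gripper value outside its range is refused whole. The fingers move at their own pace and stop on an object; "grip_force" is the grip in N (left out, the last holds). Time passes only in rows, so rows that do not move let the fingers close. It gives the time, the measured TCP pose, the force, the opening and the grip force at its end, in the units of the state.
- monitor.observe(): the state, without advancing time (a new reading comes with each control period).
- snapshot(name): name is "side" or "top" or "wrist"; returns a dict with "image" (420x560x3 uint8, red, green, blue), "fx", "fy", "cx", "cy" (pixels), "world_to_cam" (4x4, takes a point from world to camera coordinates). Camera axes: x right, y down, z forward; pixel columns grow to the right and rows downward; lengths in mm; the calibration is good to about 2 mm. A picture is of the moment at which its call begins. There is no depth.
- manip.finish_job(): hands the job in; it is judged then, once.
The state is a dict: "t": time; "q": joint angles; "joint_vel": joint speeds; "effort": joint torques, N m; "tcp_pos": TCP position; "tool_rot": TCP orientation; "force": force on the tool from outside, world axes, zero at the start; "torque": the same for the moment, N m; "gripper_width": finger opening in mm; "gripper_force": force on a finger pad.
Only numpy, scipy, OpenCV 4.12 (cv2) and the standard library are available. Lean on these libraries where they do the work, as an engineer would, in place of code of your own. Each camera call takes 0.05 s, during which the arm holds its last target. There are 200 camera calls.

## Working session

There is one attempt and no reset: what is moved stays moved. The work goes in short steps, Python scripts to look and compute and a tool call to move; the robot and the scene stay as the last step left them, time stands still between calls to the robot, and variables do not carry over. Pictures are saved under pics/ and viewed, at most 14 in all, crops included, and the job is handed in when it is done.

Besides the shell and the picture viewer there is one more tool, called after "Emit:" as name([rows], argument=value, ...), one row to a line, values as JSON. jog_arm: Moves the arm, as the interface text tells. Its arguments: {"type":"object","properties":{"moves":{"type":"array","items":{"type":"object","properties":{"dx":{"type":"number"},"dy":{"type":"number"},"dz":{"type":"number"},"spin":{"type":"number"},"grip":{"type":"number"}}}},"grip_force":{"type":"number"}},"required":["moves"]}

```bash
mkdir -p pics; ls
cat > h.py <<'E'
import cv2, numpy as np
from bench import monitor, snapshot, manip
def snap(name,fn=None):
    s=snapshot(name)
    if fn: cv2.imwrite(f'pics/{fn}.png',s['image'][:,:,::-1])
    return s
def ray(s,u,v):
    W=s['world_to_cam'];R=W[:3,:3];o=-R.T@W[:3,3]
    d=R.T@np.array([(u-s['cx'])/s['fx'],(v-s['cy'])/s['fy'],1]);return o,d/np.linalg.norm(d)
def onz(s,u,v,z):
    o,d=ray(s,u,v);return o+d*(z-o[2])/d[2]
def tri(a,b):
    (o,d),(p,e)=a,b
    k=np.linalg.lstsq(np.c_[d,-e],p-o,rcond=None)[0]
    A=o+d*k[0];B=p+e*k[1];return (A+B)/2,np.linalg.norm(A-B)
E
python3 - <<'E'
from h import *
import pickle
for n in ('side','top','wrist'):
    s=snap(n,n+'0');pickle.dump(s,open(n+'0.pkl','wb'));W=s['world_to_cam'];print(n,s['fx'],(-W[:3,:3].T@W[:3,3]).round(),W[:3,:3].round(2).tolist())
o=monitor.observe();print(o)
E
```

```text
pics
side 461.9074262065821 [ 343. -740.  787.] [[0.96, -0.28, -0.02], [-0.18, -0.59, -0.79], [0.21, 0.76, -0.61]]
top 533.1862195057953 [ 254.   45. 1529.] [[-0.06, -1.0, -0.0], [-0.97, 0.06, -0.22], [0.22, -0.01, -0.98]]
wrist 338.7313262405406 [ 350. -582.  384.] [[0.42, -0.91, -0.0], [-0.88, -0.4, 0.26], [-0.24, -0.11, -0.97]]
{'t': 0.15, 'q': array([ 0.99249986,  0.42657891,  0.07386601,  1.60643937, -0.03408067,
        1.11081572, -0.06708053]), 'joint_vel': array([-0.00166704, -0.00191068,  0.00187792, -0.00273838,  0.00011267,
        0.00082754,  0.00138283]), 'effort': array([ 5.72099467e-03, -9.36270690e+01,  3.66947606e+00, -4.54420781e+01,
       -4.88699565e-02,  1.79726322e-02,  1.37281754e-04]), 'tcp_pos': array([ 280.48872889, -613.62039246,  229.95217013]), 'tool_rot': array([-3.06875165e+00, -6.68185142e-01,  4.54504367e-04]), 'force': array([ 0.24150899,  0.37495297, -0.75736407]), 'torque': array([ 0.04353929, -0.0268832 , -0.06603242]), 'gripper_force': 0.0, 'gripper_width': 93.88942671627103}
```

View pics/top0.png

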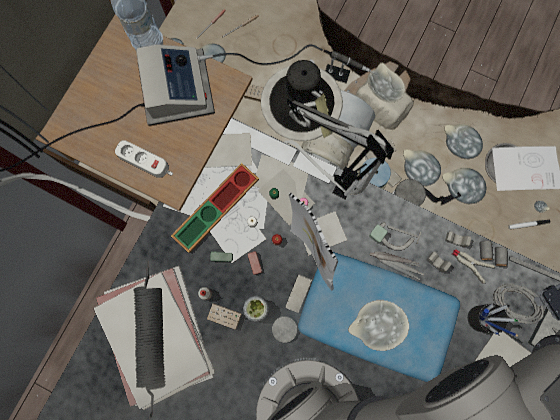

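View pics/side0.png

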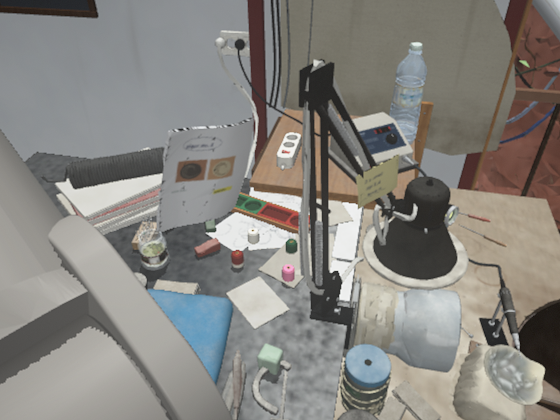

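View pics/wrist0.png

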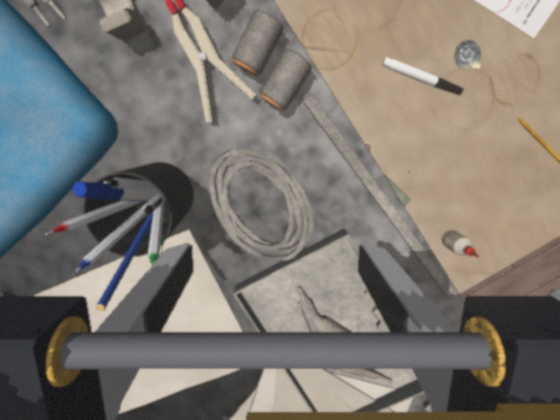

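The top view shows the caddy from about (180,245) to (250,170), green end at lower left. The green bar is at (221,257), red bar (255,262), green bob (273,193), red bob (277,240), white bob (251,222), pink bob (304,202) and glass lump (378,232). A sheet or booklet stands at about (290,195)-(335,285). The side view shows the same items. The wrist camera is looking elsewhere.

Run:
```python
from h import *
import pickle
T=pickle.load(open('top0.pkl','rb'));S=pickle.load(open('side0.pkl','rb'))
for n,p,z in [('gbar',(221,257),24),('rbar',(255,262),24),('gbob',(273,192),36),('rbob',(277,239),36),('white',(251,221),36),('pink',(304,202),36),('glass',(378,232),39),('cadA',(180,245),18),('cadB',(250,170),18),('roundg',(209,213),18)]:
    print(n,onz(T,*p,z).round())
for n,a,b in [('lamp',(384,138),(318,66)),('bookTopA',(291,195),(254,121)),('bookTopB',(327,285),(170,130)),('bookC',(335,262),(170,130)),('gbob',(273,192),(291,242)),('rbob',(277,239),(237,253))]:
    print(n,*tri(ray(T,*a),ray(S,*b)))
a=cv2.resize(cv2.imread('pics/top0.png')[150:310,165:365],None,fx=3.75,fy=3.75,interpolation=cv2.INTER_CUBIC);cv2.imwrite('pics/c1.png',a)
a=cv2.resize(cv2.imread('pics/side0.png')[110:290,130:370],None,fx=3.3,fy=3.3,interpolation=cv2.INTER_CUBIC);cv2.imwrite('pics/c2.png',a)
```

```text
gbar [430. 216.  24.]
rbar [410. 121.  24.]
gbob [607.  59.  36.]
rbob [470.  55.  36.]
white [526. 126.  36.]
pink [572. -28.  36.]
glass [ 472. -231.   39.]
cadA [472. 332.  18.]
cadB [681. 123.  18.]
roundg [560. 247.  18.]
lamp [ 575.04489338 -163.81646632  554.53886469] 4.9741692585499875
bookTopA [518.07955536  15.94377449 391.27182118] 8.562656554735081
bookTopB [339.77058165 -44.38634728 428.49944031] 53.89891743071127
bookC [361.78826869 -63.07948955 439.03926862] 8.547712272404203
gbob [609.89643617  58.50574658  31.00638489] 3.70818622356179
rbob [473.18022506  54.8741854   35.39967134] 5.818843506598819
```

View pics/c1.png

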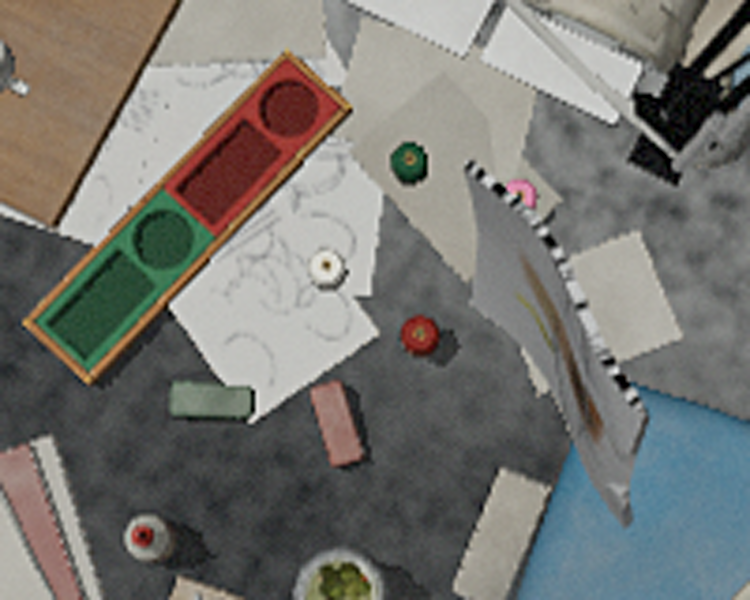

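View pics/c2.png

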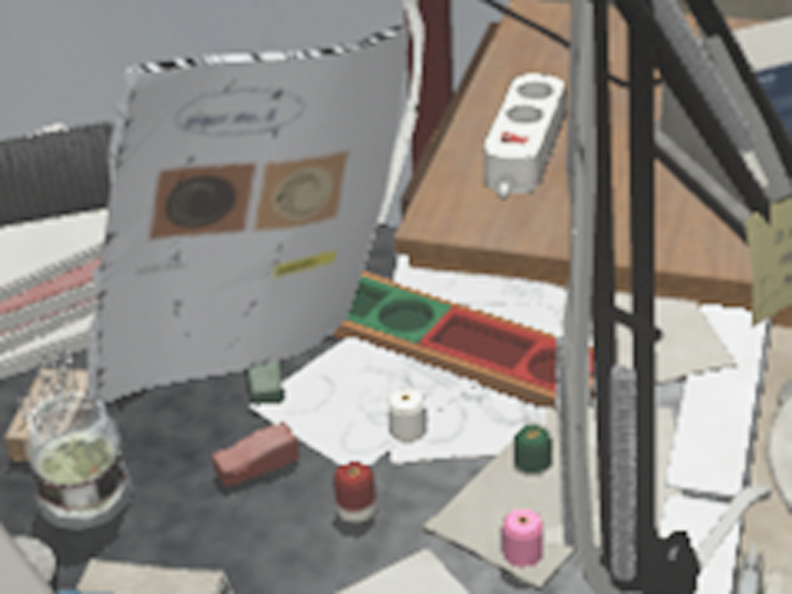

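The top crop shows both liners clearly: green long well at crop (100,303), green round (163,238), red long (228,172), red round (289,108). The side crop shows a sheet hanging or standing in front of the caddy's green end, and the lamp post to the right. Next I need the sheet's extent.

Run:
```python
from h import *
import pickle
T=pickle.load(open('top0.pkl','rb'));S=pickle.load(open('side0.pkl','rb'))
C1=lambda u,v:(165+u/3.75,150+v/3.75)
C2=lambda u,v:(130+u/3.3,110+v/3.3)
for n,a,b in [('topR',(468,165),(408,28)),('topL',(647,410),(130,72)),('botR',(472,300),(335,328)),('botL',(628,522),(98,402)),
 ('topR/botR?',(472,300),(408,28)),('white',(327,268),(406,400)),('lampbase',(665,165),(650,590))]:
    p,g=tri(ray(T,*C1(*a)),ray(S,*C2(*b)));print(n,p.round(),g.round(1))
```

```text
topR [519.  19. 395.] 7.2
topL [364. -69. 439.] 1.9
botR [467.  18. 197.] 1.5
botL [315. -71. 245.] 5.4
topR/botR? [479.  15. 394.] 85.2
white [529. 122.  33.] 7.6
lampbase [ 603. -140.   67.] 41.8
```

Emit:
jog_arm([
  {"dz":-5.8},
  {"dz":-5.8},
  {"dz":-5.8},
  {"dz":-5.8},
  {"dz":-5.8},
  {"dz":-5.8,"dy":-1.5},
  {"dy":-5.4},
  {"dy":-5.4},
  {"dy":-5.4},
  {"dy":-5.0},
])

```text
invalid input at $.moves[0]: expected keys dx, dy, dz, spin, grip
```

```bash
cat >> h.py <<'E'
from scipy.spatial.transform import Rotation as Ro
def st():
    o=monitor.observe();R=Ro.from_rotvec(o['tool_rot']).as_matrix()
    yaw=np.degrees(np.arctan2(R[1,1],R[0,1]))
    print('t',round(o['t'],2),'tcp',o['tcp_pos'].round(1),'yawY',yaw.round(1),'q',o['q'].round(2),'F',o['force'].round(1),'w',round(o['gripper_width'],1),round(o['gripper_force'],1))
    return o,R,yaw
def to(x,y,z,yaw=None):
    """shift (cm, tool axes now) and spin (deg) to bring TCP to x,y,z and closing axis to yaw (mod 180)"""
    o,R,c=st();d=R.T@(np.array([x,y,z])-o['tcp_pos'])/10
    sp=0 if yaw is None else -((yaw-c+90)%180-90)
    print('-> d',d.round(2),'spin',round(sp,1));return d,sp
E
python3 -c "
from h import *
st()"
```

```text
t 0.15 tcp [ 280.5 -613.6  230. ] yawY -65.4 q [ 0.99  0.43  0.07  1.61 -0.03  1.11 -0.07] F [ 0.2  0.4 -0.8] w 93.9 0.0
```

Emit:
jog_arm([
  {"dx":0,"dy":0,"dz":-5.8,"spin":0,"grip":1},
  {"dx":0,"dy":0,"dz":-5.8,"spin":0,"grip":1},
  {"dx":0,"dy":0,"dz":-5.8,"spin":0,"grip":1},
  {"dx":0,"dy":0,"dz":-5.8,"spin":0,"grip":1},
  {"dx":0,"dy":0,"dz":-5.8,"spin":0,"grip":1},
  {"dx":0,"dy":-1.5,"dz":-5.8,"spin":0,"grip":1},
  {"dx":0,"dy":-5.4,"dz":0,"spin":0,"grip":1},
  {"dx":0,"dy":-5.4,"dz":0,"spin":0,"grip":1},
  {"dx":0,"dy":-5.4,"dz":0,"spin":0,"grip":1},
  {"dx":0,"dy":-5,"dz":0,"spin":0,"grip":1},
])

```text
t: 1.4
tcp_pos: [185.3, -405.7, 578.4]
tool_rot: [3.07, 0.668, 0.0]
force: [-0.2, -0.2, 0.6]
gripper_width: 94.1
gripper_force: 0.0
```

```bash
python3 -c "
from h import *
st()"
```

```text
t 1.4 tcp [ 185.3 -405.7  578.4] yawY -65.4 q [ 0.93 -0.09  0.06  1.49  0.01  1.74 -0.15] F [-0.2 -0.2  0.6] w 94.1 0.0
```

Emit:
jog_arm([
  {"dx":5.8,"dy":-0.38,"dz":0,"spin":-7.5,"grip":1},
  {"dx":5.8,"dy":-0.38,"dz":0,"spin":-7.5,"grip":1},
  {"dx":5.8,"dy":-0.38,"dz":0,"spin":-7.5,"grip":1},
  {"dx":5.8,"dy":-0.38,"dz":0,"spin":-7.5,"grip":1},
  {"dx":5.8,"dy":-0.38,"dz":0,"spin":-7.5,"grip":1},
  {"dx":5.8,"dy":-0.38,"dz":0,"spin":-7.5,"grip":1},
  {"dx":5.8,"dy":-0.38,"dz":0,"spin":-7.5,"grip":1},
  {"dx":5.8,"dy":-0.38,"dz":0,"spin":-7.5,"grip":1},
  {"dx":5.8,"dy":-0.38,"dz":0,"spin":-7.5,"grip":0.7},
  {"dx":5.8,"dy":-0.38,"dz":0,"spin":-7.5,"grip":0.7},
])

```text
t: 2.65
tcp_pos: [439.4, 72.4, 578.2]
tool_rot: [-2.023, -2.403, 0.0]
force: [2.3, 0.0, -0.6]
gripper_width: 77.5
gripper_force: 0.0
```

```bash
python3 -c "
from h import *
to(490,205,480,20)
snap('side','side1');snap('top','top1')"
```

```text
t 2.65 tcp [439.4  72.4 578.2] yawY 9.8 q [ 0.33 -0.06 -0.58  1.46 -0.03  1.73 -0.08] F [ 2.3  0.  -0.6] w 77.5 0.0
-> d [12.2   7.25  9.82] spin -10.2
```

View pics/side1.png

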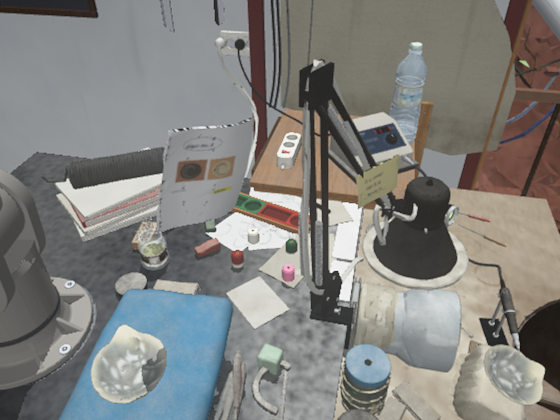

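The side view shows the arm is clear of the sheet and lamp. It is above the frame, and the scene is unchanged.

Emit:
jog_arm([
  {"dx":4,"dy":2.4,"dz":2.5,"spin":-5,"grip":0.6},
  {"dx":4,"dy":3,"dz":3.5,"spin":-5,"grip":0.6},
  {"dx":4,"dy":3,"dz":3.5,"spin":0,"grip":0.6},
  {"dx":0,"dy":0,"dz":0,"spin":0,"grip":0.6},
])

```text
t: 3.25
tcp_pos: [489.9, 210.2, 480.4]
tool_rot: [-1.804, -2.567, 0.005]
force: [-0.3, -0.3, 0.4]
gripper_width: 56.4
gripper_force: 0.0
```

```bash
python3 -c "
from h import *
import pickle
st()
s=snap('wrist','w1');pickle.dump(s,open('w1.pkl','wb'))"
```

```text
t 3.25 tcp [489.9 210.2 480.4] yawY 19.8 q [ 0.15  0.12 -0.75  1.5   0.08  1.55 -0.25] F [-0.3 -0.3  0.4] w 56.4 0.0
```

View pics/w1.png

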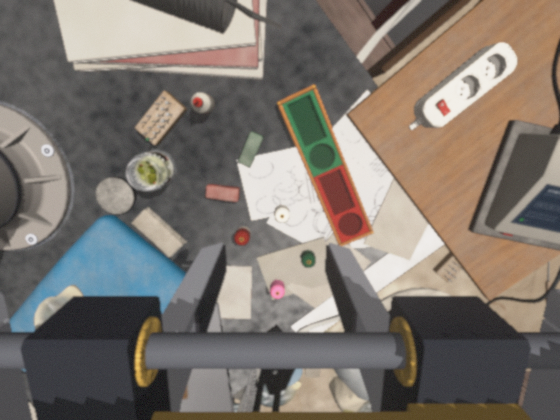

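The wrist view shows everything: green bar (250,149), red bar (222,193), white bob (282,214), red bob (242,237), green bob (308,259), green long well (307,118), green round (322,155), red long (338,190), red round (350,222). The sheet is not obviously visible.

```bash
cat >> h.py <<'E'
def proj(s,p):
    c=s['world_to_cam']@np.r_[p,1];return (s['fx']*c[0]/c[2]+s['cx']).round(1),(s['fy']*c[1]/c[2]+s['cy']).round(1),c[2].round()
def blobs(s,name,amin=40):
    h=cv2.cvtColor(s['image'],cv2.COLOR_RGB2HSV);H,Sa,V=[h[:,:,i].astype(int) for i in range(3)]
    m={'g':(H>40)&(H<95)&(Sa>70),'r':((H<9)|(H>172))&(Sa>90),'gb':(H>40)&(H<95)&(Sa>30)&(Sa<110)&(V>50)}[name].astype(np.uint8)
    n,l,stt,c=cv2.connectedComponentsWithStats(cv2.morphologyEx(m,cv2.MORPH_OPEN,np.ones((2,2),np.uint8)))
    out=[]
    for i in range(1,n):
        if stt[i,4]>amin:
            ct=np.argwhere(l==i)[:,::-1].astype(np.float32);out.append((c[i],cv2.minAreaRect(ct),stt[i,4]))
    return out
E
python3 - <<'E'
from h import *
import pickle
W=pickle.load(open('w1.pkl','rb'));T=pickle.load(open('top0.pkl','rb'))
w=W['world_to_cam'];print('cam',-w[:3,:3].T@w[:3,3])
for p in [(519,19,395),(364,-69,439),(467,18,197),(315,-71,245),(575,-164,554)]: print(proj(W,p))
for nm,S in (('W',W),('T',T)):
  for k in 'g','r','gb':
    for c,r,a in blobs(S,k):
      p=onz(S,*c,20)
      if 380<p[0]<720 and 20<p[1]<360: print(nm,k,c.round(1),a,np.round(r[1],1),round(r[2]),p.round())
E
```

```text
cam [465.03480047 281.79999329 634.75790648]
(np.float64(232.8), np.float64(429.0), np.float64(301.0))
(np.float64(4.4), np.float64(508.2), np.float64(267.0))
(np.float64(215.3), np.float64(298.4), np.float64(488.0))
(np.float64(80.0), np.float64(338.3), np.float64(450.0))
(np.float64(193.7), np.float64(930.4), np.float64(198.0))
W g [311.9 131.6] 2296 [79.5 33.2] 67 [531. 284.  20.]
W g [309.  259.3] 72 [ 9.1 10.7] 74 [615.  55.  20.]
W r [342.5 204.5] 2279 [71.7 32.6] 67 [634. 179.  20.]
W r [212.5 187.1] 45 [ 5. 11.] 90 [395. 129.  20.]
W r [231.1 188.6] 48 [16.2  2.9] 6 [428. 138.  20.]
W r [242.6 237.5] 186 [15. 15.] 90 [479.  54.  20.]
W gb [314.2 136. ] 2104 [79.6 32.2] 67 [538. 278.  20.]
W gb [252.  147.7] 362 [14.2 33. ] 24 [441. 221.  20.]
W gb [308.9 259.3] 154 [15. 12.] 90 [615.  55.  20.]
T g [274.9 193.9] 70 [9. 9.] 90 [605.  54.  20.]
T g [198.8 225.1] 962 [19.6 49. ] 44 [526. 277.  20.]
T r [232.5 189.8] 940 [19.8 48. ] 43 [624. 176.  20.]
T r [277.5 240.1] 79 [10.  9.] 90 [469.  54.  20.]
```

Emit:
jog_arm([
  {"dx":0,"dy":0,"dz":6,"spin":0,"grip":0.6},
  {"dx":0,"dy":0,"dz":6,"spin":0,"grip":0.6},
  {"dx":0,"dy":0,"dz":6,"spin":0,"grip":0.6},
  {"dx":0,"dy":0,"dz":2,"spin":0,"grip":0.6},
  {"dx":0,"dy":0,"dz":0,"spin":0,"grip":0.6},
  {"dx":0,"dy":0,"dz":0,"spin":0,"grip":0.6},
])

```text
t: 4.05
tcp_pos: [491.5, 207.7, 285.3]
tool_rot: [1.812, 2.564, 0.003]
force: [0.4, -0.7, 0.4]
gripper_width: 56.3
gripper_force: 0.0
```

Run:
```python
from h import *
import pickle
st()
W=snap('wrist','w2');pickle.dump(W,open('w2.pkl','wb'));T=pickle.load(open('top0.pkl','rb'));W1=pickle.load(open('w1.pkl','rb'))
w=W['world_to_cam'];print('cam',-w[:3,:3].T@w[:3,3])
def rects(S):
  d={}
  for k in 'g','r','gb':
    for c,r,a in blobs(S,k,150 if S is W else 40):
      p=onz(S,*r[0],20)
      if 380<p[0]<720 and 20<p[1]<360: d.setdefault(k,[]).append((p,r))
  return d
for n,S in (('W',W),('W1',W1),('T',T)):
  for k,v in rects(S).items():
    for p,r in v: print(n,k,p.round(),np.round(r[0],1),np.round(r[1],1),round(r[2]))
```

```text
t 4.05 tcp [491.5 207.7 285.3] yawY 19.5 q [ 0.13  0.22 -0.75  1.82  0.16  1.16 -0.33] F [ 0.4 -0.7  0.4] w 56.3 0.0
cam [465.88708718 279.28997944 439.49820498]
W g [534. 282.  20.] [327.3 135.8] [116.5  49.9] 67
W g [616.  52.  20.] [320.5 314.5] [17. 17.] 90
W r [632. 180.  20.] [367.8 236.3] [99.5 47. ] 68
W r [416. 129.  20.] [198.3 219.3] [48.2 19.2] 11
W r [483.  54.  20.] [230.3 284.6] [14.2 25. ] 18
W gb [517. 298.  20.] [319.5 118.2] [67.6 37. ] 67
W gb [439. 219.  20.] [236.9 159.1] [21.3 47.8] 23
W gb [566. 248.  20.] [341.1 170.8] [41.2 46.7] 67
W gb [614.  55.  20.] [320.5 312. ] [24. 19.] 90
W1 g [536. 281.  20.] [313.6 134. ] [79.5 33.2] 67
W1 g [615.  54.  20.] [308.9 259.7] [ 9.1 10.7] 74
W1 r [634. 179.  20.] [342.7 204.6] [71.7 32.6] 67
W1 r [397. 128.  20.] [213.5 187.5] [ 5. 11.] 90
W1 r [428. 137.  20.] [231.  188.7] [16.2  2.9] 6
W1 r [478.  54.  20.] [242.5 237.5] [15. 15.] 90
W1 gb [535. 280.  20.] [313.2 134.2] [79.6 32.2] 67
W1 gb [441. 219.  20.] [251.5 149.1] [14.2 33. ] 24
W1 gb [615.  55.  20.] [309.  259.5] [15. 12.] 90
T g [606.  55.  20.] [274.5 193.5] [9. 9.] 90
T g [526. 277.  20.] [198.7 225.2] [19.6 49. ] 44
T r [625. 176.  20.] [232.6 189.7] [19.8 48. ] 43
T r [470.  54.  20.] [277.5 240. ] [10.  9.] 90
```

View pics/w2.png

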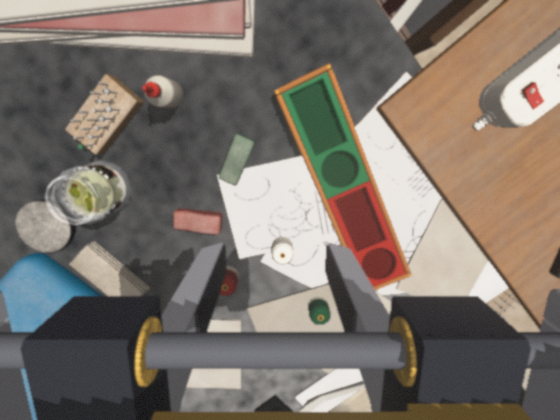

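The second wrist view is closer: green bar (237,159), red bar (198,220), white bob (282,250), red bob (228,283), green bob (320,312), and wells at (317,117), (340,168), (362,218), (379,263). The top and wrist views disagree by about 8 mm in x, so I'll check against the side view.

Run:
```python
from h import *
import pickle
T,S,W,W1=[pickle.load(open(f+'.pkl','rb')) for f in ('top0','side0','w2','w1')]
C1=lambda u,v:(165+u/3.75,150+v/3.75)
C2=lambda u,v:(130+u/3.3,110+v/3.3)
# eyelets
for n,t,s,w in [('white',C1(325,266),C2(406,397),(282,250.5)),('gbob',C1(409,157),C2(534,432),(320,319)),('rbob',C1(421,333),C2(354,470),(226,287)),
  ('rlongcorner',C1(248,122),None,None),('ground',C1(163,238),C2(405,314),(339.5,168)),('rround',C1(289,108),None,(379,263))]:
    r={k:ray(c,*p) for k,c,p in (('T',T,t),('S',S,s),('W',W,w)) if p}
    ks=list(r)
    for i in range(len(ks)):
        for j in range(i): 
            if True:
                p,g=tri(r[ks[j]],r[ks[i]]);print(n,ks[j]+ks[i],p.round(),g.round(1))
o=monitor.observe();R=Ro.from_rotvec(o['tool_rot']).as_matrix()
for y in (-28,28): print('tip',proj(W,o['tcp_pos']+R@[0,y,25]))
```

```text
white TS [530. 124.  35.] 6.7
white TW [530. 125.  21.] 3.2
white SW [532. 128.  32.] 3.5
gbob TS [610.  55.  37.] 5.8
gbob TW [608.  56.  40.] 4.2
gbob SW [612.  55.  38.] 1.2
rbob TS [474.  54.  38.] 6.3
rbob TW [475.  54.  28.] 6.3
rbob SW [477.  57.  35.] 0.6
ground TS [561. 248.  17.] 4.5
ground TW [563. 250.   9.] 4.3
ground SW [564. 251.  16.] 0.5
rround TW [659. 149.  18.] 6.2
tip (np.float64(225.3), np.float64(256.8), np.float64(193.0))
tip (np.float64(323.6), np.float64(256.8), np.float64(193.0))
```

Run:
```python
from h import *
import pickle
W=pickle.load(open('w2.pkl','rb'))
h=cv2.cvtColor(W['image'],cv2.COLOR_RGB2HSV);H,S,V=[h[:,:,i].astype(int) for i in range(3)]
for n,m,boxs in (('g',(H>40)&(H<95)&(S>60),[(285,75,350,157),(318,147,362,192)]),('r',((H<9)|(H>172))&(S>90),[(335,180,392,260),(357,242,402,288)])):
  for (x0,y0,x1,y1) in boxs:
    sub=V[y0:y1,x0:x1];mm=m[y0:y1,x0:x1]
    t,_=cv2.threshold(sub[mm].astype(np.uint8),0,255,cv2.THRESH_OTSU)
    k=(mm&(sub<=t)).astype(np.uint8);k=cv2.morphologyEx(k,cv2.MORPH_OPEN,np.ones((3,3)))
    nn,l,stt,c=cv2.connectedComponentsWithStats(k);i=1+np.argmax(stt[1:,4])
    r=cv2.minAreaRect((np.argwhere(l==i)[:,::-1]+[x0,y0]).astype(np.float32))
    print(n,t,np.round(r[0],1),np.round(r[1],1),round(r[2]),onz(W,*r[0],18).round(1),onz(W,*r[0],13).round(1))
for k in('r','gb'):
  for c,r,a in blobs(W,k,300):
    p=onz(W,*r[0],24)
    if p[0]<450:
      b=[onz(W,*q,22)[:2] for q in cv2.boxPoints(r)];print(k,c,p.round(1),np.round(b,1).tolist(),[np.degrees(np.arctan2(*(b[i+1]-b[i])[::-1])).round(1) for i in (0,1)])
```

```text
g 110.0 [318.5 116.4] [67.6 37.4] 67 [515.5 299.7  18. ] [516.1 300.   13. ]
g 109.0 [338.5 168.5] [35. 33.] 90 [561.9 249.8  18. ] [563.1 249.4  13. ]
r 146.0 [360.8 218.9] [56.9 33.9] 67 [614.2 198.7  18. ] [616.  197.8  13. ]
r 146.0 [378.5 263. ] [30. 33.] 90 [661.4 149.6  18. ] [663.7 148.   13. ]
r [201.12727273 216.74848485] [416.3 130.1  24. ] [[386.8, 112.4], [384.8, 138.2], [445.1, 146.3], [448.0, 120.3]] [np.float64(94.4), np.float64(7.6)]
gb [237.52883436 158.20736196] [439.3 219.4  24. ] [[423.5, 190.3], [429.2, 248.8], [454.5, 247.3], [449.6, 188.3]] [np.float64(84.4), np.float64(-3.4)]
```

```bash
python3 -c "
from h import *
to(439,219,35,-5)"
```

```text
t 4.1 tcp [491.4 207.9 285.3] yawY 19.5 q [ 0.13  0.22 -0.75  1.82  0.16  1.16 -0.33] F [ 0.7  0.3 -0.8] w 56.5 0.0
-> d [ 2.81 -4.64 25.02] spin 24.5
```

Emit:
jog_arm([
  {"dx":2.8,"dy":-4.6,"dz":2,"spin":8.2,"grip":0.6},
  {"dx":0,"dy":0,"dz":5,"spin":8.2,"grip":0.6},
  {"dx":0,"dy":0,"dz":5,"spin":8.1,"grip":0.6},
  {"dx":0,"dy":0,"dz":5,"spin":0,"grip":0.6},
  {"dx":0,"dy":0,"dz":0,"spin":0,"grip":0.6},
  {"dx":0,"dy":0,"dz":0,"spin":0,"grip":0.6},
])

```text
t: 4.85
tcp_pos: [439.0, 219.7, 115.6]
tool_rot: [2.314, 2.123, 0.003]
force: [0.6, -0.1, 0.5]
gripper_width: 56.5
gripper_force: 0.0
```

Run:
```python
from h import *
to(439,219,35,-5)
W=snap('wrist','w3')
for c,r,a in blobs(W,'gb',300):
  b=[onz(W,*q,24)[:2] for q in cv2.boxPoints(r)];print(c.round(),a,np.mean(b,0).round(1),np.round(b).tolist(),onz(W,*c,24).round(1))
```

```text
t 4.85 tcp [439.  219.7 115.6] yawY -4.9 q [-0.02  0.34 -0.67  2.09  0.3   0.8  -0.96] F [ 0.6 -0.1  0.5] w 56.5 0.0
-> d [-0.08 -0.01  8.06] spin 0.1
[369. 103.] 5645 [514.4 298. ] [[472.0, 312.0], [503.0, 339.0], [557.0, 286.0], [526.0, 255.0]] [512.4 300.5  24. ]
[438. 169.] 2933 [560.9 250.3] [[529.0, 251.0], [562.0, 282.0], [593.0, 251.0], [560.0, 218.0]] [561.4 250.4  24. ]
[273. 219.] 2096 [438.  220.5] [[428.0, 252.0], [453.0, 249.0], [448.0, 189.0], [422.0, 192.0]] [438.4 222.7  24. ]
```

View pics/w3.png

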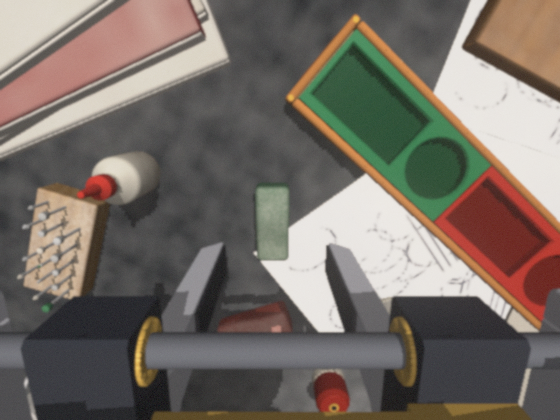

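The green bar at (272,221) is squarely between the fingers.

Emit:
jog_arm([
  {"dx":0,"dy":0,"dz":5,"spin":0,"grip":0.6},
  {"dx":0,"dy":0,"dz":3.1,"spin":0,"grip":0.6},
  {"dx":0,"dy":0,"dz":0,"spin":0,"grip":0.6},
  {"dx":0,"dy":0,"dz":0,"spin":0,"grip":0.2},
  {"dx":0,"dy":0,"dz":0,"spin":0,"grip":0.2},
  {"dx":0,"dy":0,"dz":0,"spin":0,"grip":0.2},
  {"dx":0,"dy":0,"dz":0,"spin":0,"grip":0.2},
  {"dx":0,"dy":0,"dz":0,"spin":0,"grip":0.2},
], grip_force=20)

```text
t: 5.9
tcp_pos: [438.3, 219.1, 33.3]
tool_rot: [2.315, 2.123, 0.001]
force: [-2.1, -2.5, 12.5]
gripper_width: 25.8
gripper_force: 20.0
```

```bash
python3 -c "
from h import *
to(515,300,85,44)"
```

```text
t 5.9 tcp [438.3 219.1  33.3] yawY -4.9 q [-0.1   0.48 -0.59  2.14  0.44  0.65 -1.08] F [-2.1 -2.5 12.5] w 25.8 20.0
-> d [ 8.72  6.95 -5.17] spin -48.9
```

Emit:
jog_arm([
  {"dx":0,"dy":0,"dz":-3,"spin":0,"grip":0.2},
  {"dx":0,"dy":0,"dz":-4,"spin":0,"grip":0.2},
  {"dx":4.3,"dy":3.5,"dz":0,"spin":0,"grip":0.2},
  {"dx":4.4,"dy":3.4,"dz":0,"spin":-9.8,"grip":0.2},
  {"dx":0,"dy":0,"dz":0,"spin":-9.8,"grip":0.2},
  {"dx":0,"dy":0,"dz":0,"spin":-9.8,"grip":0.2},
  {"dx":0,"dy":0,"dz":0,"spin":-9.8,"grip":0.2},
  {"dx":0,"dy":0,"dz":0,"spin":-9.7,"grip":0.2},
  {"dx":0,"dy":0,"dz":0,"spin":0,"grip":0.2},
])

```text
t: 7.02
tcp_pos: [514.0, 299.5, 102.4]
tool_rot: [-1.23, -2.89, -0.0]
force: [0.2, -0.4, -0.7]
gripper_width: 26.0
gripper_force: 20.0
```

Run:
```python
from h import *
to(515,300,46,44)
W=snap('wrist','w4')
for c,r,a in blobs(W,'gb',300)+blobs(W,'g',300):
  b=[onz(W,*q,18)[:2] for q in cv2.boxPoints(r)];print(c.round(),a,np.mean(b,0).round(1),np.round(b).tolist())
```

```text
t 7.03 tcp [514.  299.5 102.4] yawY 43.9 q [-0.01  0.57 -0.82  1.86  0.52  0.94 -0.3 ] F [ 0.2 -0.4 -0.7] w 26.0 20.0
-> d [-0.03  0.1   5.64] spin -0.1
[275. 217.] 4472 [512.8 301.1] [[469.0, 306.0], [508.0, 345.0], [558.0, 298.0], [516.0, 256.0]]
[277. 300.] 1870 [557.6 257.7] [[559.0, 217.0], [519.0, 268.0], [555.0, 297.0], [598.0, 248.0]]
[276. 197.] 4153 [505.4 309.2] [[465.0, 310.0], [506.0, 350.0], [547.0, 310.0], [503.0, 268.0]]
[278. 324.] 1029 [568.8 244. ] [[541.0, 236.0], [578.0, 271.0], [597.0, 252.0], [560.0, 216.0]]
```

View pics/w4.png

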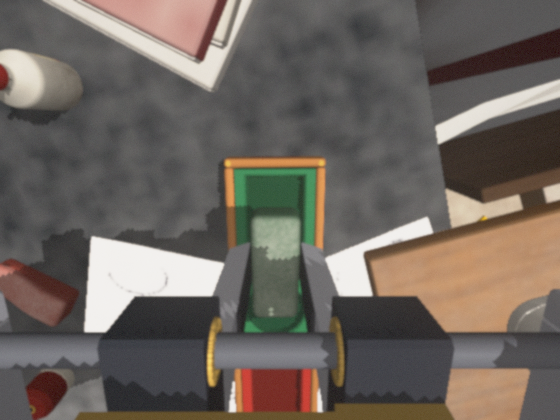

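The green bar is held and lined up over the long well, at image column 275 between the well's walls.

Emit:
jog_arm([
  {"dx":0,"dy":0.1,"dz":3.5,"spin":0,"grip":0.2},
  {"dx":0,"dy":0,"dz":2,"spin":0,"grip":0.2},
  {"dx":0,"dy":0,"dz":0,"spin":0,"grip":0.2},
  {"dx":0,"dy":0,"dz":0,"spin":0,"grip":0.2},
])

```text
t: 7.58
tcp_pos: [515.0, 300.9, 48.3]
tool_rot: [1.229, 2.891, 0.001]
force: [-0.2, 0.8, -0.0]
gripper_width: 26.0
gripper_force: 20.0
```

```bash
python3 -c "
from h import *
to(515,300,45,44)"
```

```text
t 7.58 tcp [515.  300.9  48.3] yawY 43.9 q [-0.05  0.64 -0.77  1.89  0.59  0.85 -0.36] F [-0.2  0.8 -0. ] w 26.0 20.0
-> d [-0.06 -0.06  0.33] spin -0.1
```

Emit:
jog_arm([
  {"dx":0,"dy":0,"dz":0.3,"spin":0,"grip":0.2},
  {"dx":0,"dy":0,"dz":0,"spin":0,"grip":0.2},
  {"dx":0,"dy":0,"dz":0,"spin":0,"grip":0.45},
  {"dx":0,"dy":0,"dz":0,"spin":0,"grip":0.45},
  {"dx":0,"dy":0,"dz":0,"spin":0,"grip":0.5},
  {"dx":0,"dy":0,"dz":-4,"spin":0,"grip":0.5},
  {"dx":0,"dy":0,"dz":-6,"spin":0,"grip":0.5},
  {"dx":0,"dy":0,"dz":-6,"spin":0,"grip":0.5},
  {"dx":0,"dy":0,"dz":0,"spin":0,"grip":0.5},
])

```text
t: 8.7
tcp_pos: [516.3, 301.9, 209.1]
tool_rot: [1.227, 2.887, 0.008]
force: [0.6, -0.2, -1.1]
gripper_width: 46.8
gripper_force: 0.0
```

Run:
```python
from h import *
to(612,56,180,20)
W=snap('wrist','w5')
for c,r,a in blobs(W,'gb',300)+blobs(W,'g',300):
  b=[onz(W,*q,33)[:2] for q in cv2.boxPoints(r)];print(c.round(),a,np.mean(b,0).round(1),np.round(b).tolist())
```

```text
t 8.7 tcp [516.3 301.9 209.1] yawY 44.0 q [ 0.05  0.46 -0.9   1.77  0.4   1.1  -0.21] F [ 0.6 -0.2 -1.1] w 46.8 0.0
-> d [-24.34 -10.19   2.89] spin 24.0
[272. 196.] 2795 [514.8 301. ] [[475.0, 315.0], [503.0, 341.0], [556.0, 288.0], [526.0, 260.0]]
[273. 257.] 1318 [560.5 255. ] [[530.0, 256.0], [561.0, 286.0], [592.0, 255.0], [560.0, 224.0]]
[272. 224.] 4725 [531.2 282.5] [[465.0, 312.0], [504.0, 350.0], [599.0, 255.0], [556.0, 213.0]]
```

View pics/w5.png

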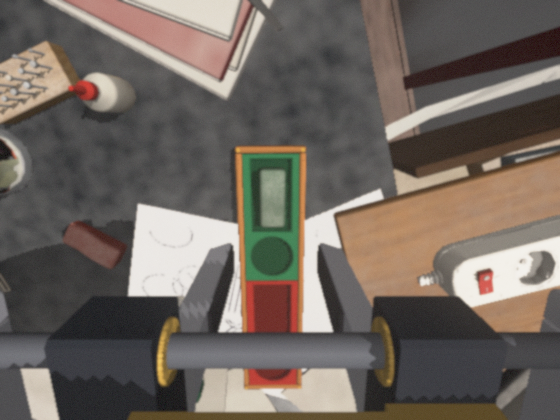

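The green bar lies in the green long well, at (272,196) in the picture, and the red parts are untouched. Next is the green bob.

Emit:
jog_arm([
  {"dx":-5,"dy":-2.1,"dz":0,"spin":0,"grip":0.55},
  {"dx":-5,"dy":-2.1,"dz":0,"spin":0,"grip":0.55},
  {"dx":-5,"dy":-2.1,"dz":0,"spin":0,"grip":0.55},
  {"dx":-5,"dy":-2.1,"dz":0,"spin":0,"grip":0.55},
  {"dx":-4.3,"dy":-1.8,"dz":3,"spin":0,"grip":0.55},
  {"dx":0,"dy":0,"dz":5,"spin":0,"grip":0.55},
  {"dx":0,"dy":0,"dz":0,"spin":0,"grip":0.55},
  {"dx":0,"dy":0,"dz":0,"spin":0,"grip":0.55},
])

```text
t: 9.75
tcp_pos: [610.2, 55.9, 125.5]
tool_rot: [-1.226, -2.892, -0.001]
force: [-0.9, -0.1, 0.9]
gripper_width: 51.8
gripper_force: 0.0
```

Run:
```python
from h import *
import pickle
to(612,56,36,44)
W=snap('wrist','w6');pickle.dump(W,open('w6.pkl','wb'))
for c,r,a in blobs(W,'g',100):
  print(c.round(),a,onz(W,*r[0],36).round(1),np.round(r[1],1))
print([proj(W,p) for p in [(519,19,395),(364,-69,439),(467,18,197),(315,-71,245)]])
```

```text
t 9.75 tcp [610.2  55.9 125.5] yawY 44.1 q [ 0.4   0.56 -0.8   1.8   0.47  0.98  0.18] F [-0.9 -0.1  0.9] w 51.8 0.0
-> d [-0.13  0.13  8.95] spin 0.1
[422.   9.] 1596 [578. 225.  36.] [84. 18.]
[279. 219.] 617 [610.2  58.9  36. ] [29. 31.]
[(np.float64(579.7), np.float64(-16.7), np.float64(-101.0)), (np.float64(848.5), np.float64(131.4), np.float64(-156.0)), (np.float64(-268.7), np.float64(134.2), np.float64(81.0)), (np.float64(-4173.3), np.float64(-468.8), np.float64(23.0))]
```

View pics/w6.png

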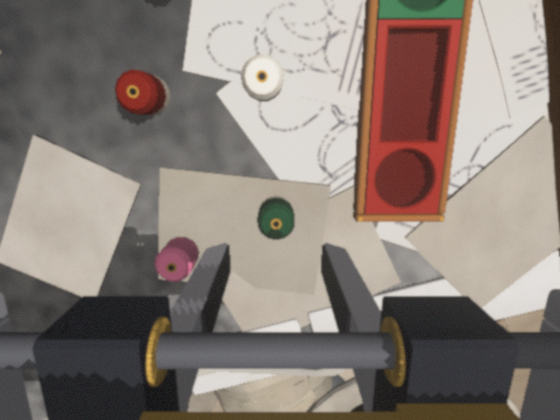

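The green bob's eyelet is at (277,224), between the fingers. The pink bob at (172,267) is clear of the left finger.

Emit:
jog_arm([
  {"dx":0,"dy":0.1,"dz":5,"spin":0,"grip":0.55},
  {"dx":0,"dy":0,"dz":3.8,"spin":0,"grip":0.55},
  {"dx":0,"dy":0,"dz":0,"spin":0,"grip":0.55},
  {"dx":0,"dy":0,"dz":0,"spin":0,"grip":0.25},
  {"dx":0,"dy":0,"dz":0,"spin":0,"grip":0.25},
  {"dx":0,"dy":0,"dz":0,"spin":0,"grip":0.25},
  {"dx":0,"dy":0,"dz":0,"spin":0,"grip":0.25},
  {"dx":0,"dy":0,"dz":0,"spin":0,"grip":0.25},
], grip_force=15)

```text
t: 10.8
tcp_pos: [611.8, 55.4, 38.2]
tool_rot: [1.228, 2.889, 0.001]
force: [-1.7, -0.5, 11.1]
gripper_width: 29.5
gripper_force: 15.0
```

```bash
python3 -c "
from h import *
W=__import__('pickle').load(open('w6.pkl','rb'))
print(onz(W,277,224,36),'red',onz(W,132,90,36),'pink',onz(W,172,267,36),'rround',onz(W,404,177,18),'rlong',onz(W,415,83,18))
to(562,250,130,44)"
```

```text
[611.80733282  56.62756325  36.        ] red [474.66725734  56.55147747  36.        ] pink [577.3842605  -25.57038853  36.        ] rround [660.29205457 149.07702022  18.        ] rlong [613.1594709  199.31676171  18.        ]
t 10.8 tcp [611.8  55.4  38.2] yawY 44.0 q [ 0.35  0.67 -0.73  1.85  0.58  0.85  0.09] F [-1.7 -0.5 11.1] w 29.5 15.0
-> d [17.45  9.93 -9.2 ] spin -0.0
```

Emit:
jog_arm([
  {"dx":0,"dy":0,"dz":-4,"spin":0,"grip":0.25},
  {"dx":0,"dy":0,"dz":-5,"spin":0,"grip":0.25},
  {"dx":4.4,"dy":1,"dz":0,"spin":0,"grip":0.25},
  {"dx":4.4,"dy":1,"dz":0,"spin":0,"grip":0.25},
  {"dx":4.4,"dy":1,"dz":0,"spin":0,"grip":0.25},
  {"dx":4.2,"dy":1.1,"dz":0,"spin":0,"grip":0.25},
  {"dx":0,"dy":3,"dz":0,"spin":0,"grip":0.25},
  {"dx":0,"dy":2.8,"dz":0,"spin":0,"grip":0.25},
  {"dx":0,"dy":0,"dz":3,"spin":0,"grip":0.25},
  {"dx":0,"dy":0,"dz":0,"spin":0,"grip":0.25},
])

```text
t: 12.05
tcp_pos: [560.3, 248.9, 95.4]
tool_rot: [-1.227, -2.89, 0.003]
force: [-0.2, -0.9, -0.2]
gripper_width: 29.2
gripper_force: 15.0
```

Run:
```python
from h import *
to(562.5,250,50,44)
W=snap('wrist','w7')
for c,r,a in blobs(W,'g',300):
  print(c.round(),a,onz(W,*r[0],18).round(1),np.round(r[1],1),np.round([onz(W,*q,18)[:2] for q in cv2.boxPoints(r)]).tolist())
print(proj(W,(562.5,250,18)),proj(W,(562.5,250,90)))
```

```text
t 12.05 tcp [560.3 248.9  95.4] yawY 44.0 q [ 0.07  0.6  -0.8   1.82  0.52  0.94 -0.19] F [-0.2 -0.9 -0.2] w 29.2 15.0
-> d [-0.08  0.24  4.54] spin -0.0
[279. 151.] 9145 [525.5 288.8  18. ] [182.  90.] [[465.0, 310.0], [506.0, 350.0], [595.0, 264.0], [548.0, 219.0]]
[279. 263.] 1931 [582.1 231.   18. ] [48.3 59.9] [[572.0, 203.0], [557.0, 248.0], [592.0, 258.0], [608.0, 213.0]]
(np.float64(278.3), np.float64(229.2), np.float64(244.0)) (np.float64(279.4), np.float64(273.1), np.float64(174.0))
```

View pics/w7.png

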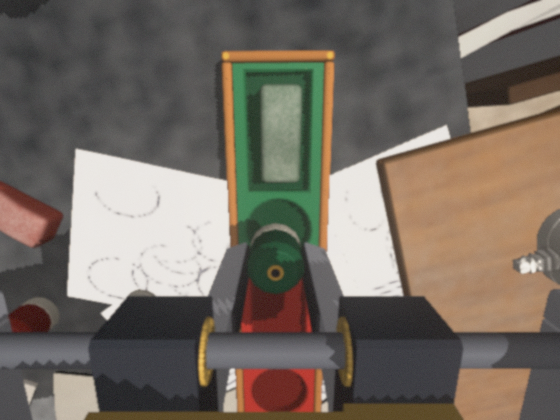

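The green bob is held over the round well, at (276,265), and the green bar is flat in its well at (281,133). The dark round well is visible at (278,225).

Emit:
jog_arm([
  {"dx":-0.1,"dy":0.2,"dz":3,"spin":0,"grip":0.25},
  {"dx":0,"dy":0,"dz":1.4,"spin":0,"grip":0.25},
  {"dx":0,"dy":0,"dz":0,"spin":0,"grip":0.25},
  {"dx":0,"dy":0,"dz":0,"spin":0,"grip":0.25},
])

```text
t: 12.6
tcp_pos: [563.8, 250.3, 53.6]
tool_rot: [1.228, 2.891, 0.001]
force: [-0.5, -0.5, -0.8]
gripper_width: 29.6
gripper_force: 15.0
```

```bash
python3 -c "
from h import *
to(562.5,250,48,44)"
```

```text
t 12.6 tcp [563.8 250.3  53.6] yawY 44.0 q [ 0.04  0.66 -0.76  1.84  0.58  0.88 -0.23] F [-0.5 -0.5 -0.8] w 29.6 15.0
-> d [ 0.06 -0.11  0.56] spin -0.0
```

Lower 5 mm, release to 44 mm, then rise.

Emit:
jog_arm([
  {"dx":0,"dy":0,"dz":0.5,"spin":0,"grip":0.25},
  {"dx":0,"dy":0,"dz":0,"spin":0,"grip":0.25},
  {"dx":0,"dy":0,"dz":0,"spin":0,"grip":0.25},
  {"dx":0,"dy":0,"dz":0,"spin":0,"grip":0.4},
  {"dx":0,"dy":0,"dz":0,"spin":0,"grip":0.48},
  {"dx":0,"dy":0,"dz":0,"spin":0,"grip":0.48},
  {"dx":0,"dy":0,"dz":-3,"spin":0,"grip":0.48},
  {"dx":0,"dy":0,"dz":-5,"spin":0,"grip":0.48},
  {"dx":0,"dy":0,"dz":-5,"spin":0,"grip":0.48},
  {"dx":0,"dy":0,"dz":0,"spin":0,"grip":0.48},
])

```text
t: 13.85
tcp_pos: [564.9, 251.1, 181.3]
tool_rot: [1.227, 2.888, 0.006]
force: [-0.2, 0.0, -0.8]
gripper_width: 44.9
gripper_force: 0.0
```

Run:
```python
from h import *
import pickle
to(416,130,180,98)
W=snap('wrist','w8');pickle.dump(W,open('w8.pkl','wb'))
for k in 'g','r':
 for c,r,a in blobs(W,k,300):
  print(k,c.round(),a,onz(W,*r[0],18).round(1),np.round(r[1],1),np.round([onz(W,*q,18)[:2] for q in cv2.boxPoints(r)]).tolist())
print(proj(W,(562.5,250,45)))
S=snap('side','side2')
for c,r,a in blobs(S,'r',20): print('S',c.round(),a)
```

```text
t 13.85 tcp [564.9 251.1 181.3] yawY 44.0 q [ 0.12  0.51 -0.86  1.75  0.44  1.08 -0.12] F [-0.2  0.  -0.8] w 44.9 0.0
-> d [  1.62 -19.12   0.02] spin -54.0
g [272. 155.] 5912 [531.9 282.2  18. ] [151.  65.] [[466.0, 310.0], [507.0, 349.0], [606.0, 251.0], [560.0, 207.0]]
r [ 73. 184.] 1186 [416.5 126.5  18. ] [72.7 30.9] [[388.0, 104.0], [383.0, 135.0], [445.0, 150.0], [451.0, 118.0]]
r [523. 217.] 436 [753.3 408.6  18. ] [30. 17.] [[735.0, 412.0], [747.0, 423.0], [772.0, 405.0], [760.0, 394.0]]
r [273. 281.] 5936 [623.8 187.9  18. ] [ 59. 103.] [[643.0, 122.0], [564.0, 208.0], [606.0, 248.0], [689.0, 166.0]]
r [ 77. 277.] 924 [475.9  52.4  18. ] [29.7 39.6] [[460.0, 32.0], [463.0, 77.0], [492.0, 73.0], [490.0, 27.0]]
(np.float64(271.2), np.float64(206.2), np.float64(300.0))
S [515.  18.] 576
S [541.  40.] 1232
S [526.  55.] 222
S [542.  77.] 451
S [524.  69.] 33
S [556.  85.] 80
S [521.  83.] 78
S [519. 108.] 211
S [527. 121.] 671
S [512. 164.] 2747
S [549. 175.] 1570
S [263. 137.] 81
S [470. 171.] 454
S [280. 216.] 567
S [211. 251.] 64
S [238. 259.] 114
```

Emit:
jog_arm([
  {"dx":0.4,"dy":-4.8,"dz":0,"spin":0,"grip":0.55},
  {"dx":0.4,"dy":-4.8,"dz":0,"spin":0,"grip":0.55},
  {"dx":0.4,"dy":-4.8,"dz":0,"spin":0,"grip":0.55},
  {"dx":0.4,"dy":-4.7,"dz":0,"spin":-9,"grip":0.6},
  {"dx":0,"dy":0,"dz":1,"spin":-9,"grip":0.6},
  {"dx":0,"dy":0,"dz":1,"spin":-9,"grip":0.6},
  {"dx":0,"dy":0,"dz":1,"spin":-9,"grip":0.6},
  {"dx":0,"dy":0,"dz":1,"spin":-9,"grip":0.6},
  {"dx":0,"dy":0,"dz":1,"spin":-9,"grip":0.6},
  {"dx":0,"dy":0,"dz":0,"spin":0,"grip":0.6},
])

```text
t: 15.2
tcp_pos: [413.7, 128.7, 126.2]
tool_rot: [0.217, -3.131, -0.001]
force: [0.8, -0.3, 0.1]
gripper_width: 56.7
gripper_force: 0.0
```

Run:
```python
from h import *
import pickle
to(416,130,35,98)
W=snap('wrist','w9');pickle.dump(W,open('w9.pkl','wb'))
h=cv2.cvtColor(W['image'],cv2.COLOR_RGB2HSV);H,S,V=[h[:,:,i].astype(int) for i in range(3)]
u,v,_=proj(W,(416,130,24));print(u,v,h[int(v),int(u)],[h[int(v)+a,int(u)] for a in (-25,-15,15,25)])
for c,r,a in blobs(W,'r',200): 
  b=np.array([onz(W,*q,22)[:2] for q in cv2.boxPoints(r)])
  print(c.round(),a,np.round(r[1],1),round(r[2],1),b.mean(0).round(1),b.round().tolist())
```

```text
t 15.2 tcp [413.7 128.7 126.2] yawY 97.9 q [ 0.53  0.36 -1.12  2.18  0.43  0.85  0.86] F [ 0.8 -0.3  0.1] w 56.7 0.0
-> d [-0.27  0.09  9.12] spin -0.1
276.8 221.8 [  5  87 194] [array([  5,  91, 193], dtype=uint8), array([  7,  89, 194], dtype=uint8), array([  7,  78, 199], dtype=uint8), array([  6,  87, 200], dtype=uint8)]
[511. 149.] 748 [24.9 45. ] 84.3 [335.3 299.4] [[330.0, 279.0], [323.0, 312.0], [340.0, 320.0], [348.0, 287.0]]
[274. 186.] 299 [25. 31.] 90.0 [391.  119.1] [[383.0, 106.0], [380.0, 130.0], [399.0, 132.0], [402.0, 108.0]]
[175. 275.] 690 [21.9 42.9] 30.5 [474.5  51.6] [[489.0, 35.0], [453.0, 52.0], [460.0, 68.0], [497.0, 52.0]]
[330. 402.] 1193 [30. 74.] 90.0 [579.  199.2] [[567.0, 163.0], [558.0, 230.0], [591.0, 237.0], [601.0, 168.0]]
```

Run:
```python
from h import *
import pickle
W=pickle.load(open('w9.pkl','rb'))
h=cv2.cvtColor(W['image'],cv2.COLOR_RGB2HSV);H,S,V=[h[:,:,i].astype(int) for i in range(3)]
for vt in (60,150):
  m=(((H<12)|(H>172))&(S>55)&(V>vt)).astype(np.uint8)
  n,l,s,c=cv2.connectedComponentsWithStats(m);i=l[222,277]
  r=cv2.minAreaRect(np.argwhere(l==i)[:,::-1].astype(np.float32));b=np.array([onz(W,*q,23)[:2] for q in cv2.boxPoints(r)])
  print(s[i],r,b.mean(0).round(1),b.round(1).tolist())
to(416,130,35,98)
```

```text
[ 249  175   40   80 2562] ((268.3663330078125, 214.1633758544922), (78.80694580078125, 33.73176193237305), 84.2894058227539) [412.  122.8] [[383.6, 102.8], [377.5, 127.9], [440.1, 143.5], [446.8, 116.8]]
[ 254  178   34   76 1670] ((269.468017578125, 215.992919921875), (74.01618194580078, 29.693504333496094), 84.05313110351562) [413.3 123.8] [[386.4, 105.6], [380.9, 127.8], [439.9, 142.6], [445.9, 119.1]]
t 15.25 tcp [414.1 128.8 126.7] yawY 97.8 q [ 0.53  0.36 -1.12  2.18  0.43  0.85  0.85] F [0.5 0.1 0.4] w 56.4 0.0
-> d [-0.22  0.08  9.17] spin -0.2
```

Emit:
jog_arm([
  {"dx":0,"dy":-0.4,"dz":4,"spin":-5,"grip":0.6},
  {"dx":0,"dy":0,"dz":4,"spin":0,"grip":0.6},
  {"dx":0,"dy":0,"dz":0.9,"spin":0,"grip":0.6},
  {"dx":0,"dy":0,"dz":0,"spin":0,"grip":0.6},
  {"dx":0,"dy":0,"dz":0,"spin":0,"grip":0.2},
  {"dx":0,"dy":0,"dz":0,"spin":0,"grip":0.2},
  {"dx":0,"dy":0,"dz":0,"spin":0,"grip":0.2},
  {"dx":0,"dy":0,"dz":0,"spin":0,"grip":0.2},
  {"dx":0,"dy":0,"dz":0,"spin":0,"grip":0.2},
], grip_force=20)

```text
t: 16.38
tcp_pos: [415.7, 124.8, 38.9]
tool_rot: [-0.354, 3.121, -0.001]
force: [-1.3, -2.6, 10.2]
gripper_width: 25.7
gripper_force: 20.0
```

```bash
python3 -c "
from h import *
to(614,198.5,130,44)"
```

```text
t 16.38 tcp [415.7 124.8  38.9] yawY 102.9 q [ 0.38  0.51 -0.97  2.24  0.66  0.71  0.74] F [-1.3 -2.6 10.2] w 25.7 20.0
-> d [-20.98   2.73  -9.1 ] spin 58.9
```

Emit:
jog_arm([
  {"dx":0,"dy":0,"dz":-4,"spin":0,"grip":0.2},
  {"dx":0,"dy":0,"dz":-6,"spin":0,"grip":0.2},
  {"dx":-5.2,"dy":0.7,"dz":0,"spin":0,"grip":0.2},
  {"dx":-5.3,"dy":0.7,"dz":0,"spin":0,"grip":0.2},
  {"dx":-5.3,"dy":0.7,"dz":0,"spin":0,"grip":0.2},
  {"dx":-5.2,"dy":0.6,"dz":0,"spin":9.8,"grip":0.2},
  {"dx":0,"dy":0,"dz":0,"spin":9.8,"grip":0.2},
  {"dx":0,"dy":0,"dz":0,"spin":9.8,"grip":0.2},
  {"dx":0,"dy":0,"dz":0,"spin":9.8,"grip":0.2},
  {"dx":0,"dy":0,"dz":0,"spin":9.8,"grip":0.2},
])

```text
t: 17.62
tcp_pos: [613.8, 198.4, 138.4]
tool_rot: [-0.98, -2.984, 0.0]
force: [-1.0, 0.5, 0.2]
gripper_width: 25.8
gripper_force: 20.0
```

Emit:
jog_arm([
  {"dx":0,"dy":0,"dz":1.5,"spin":9.8,"grip":0.2},
  {"dx":0,"dy":0,"dz":1.5,"spin":0,"grip":0.2},
  {"dx":0,"dy":0,"dz":0,"spin":0,"grip":0.2},
  {"dx":0,"dy":0,"dz":0,"spin":0,"grip":0.2},
])

```text
t: 18.12
tcp_pos: [614.0, 198.5, 108.6]
tool_rot: [-1.22, -2.895, -0.0]
force: [0.5, -0.6, -0.3]
gripper_width: 26.1
gripper_force: 20.0
```

Run:
```python
from h import *
import pickle
to(614,198.5,52,44)
W=snap('wrist','w10');pickle.dump(W,open('w10.pkl','wb'))
h=cv2.cvtColor(W['image'],cv2.COLOR_RGB2HSV);H,S,V=[h[:,:,i].astype(int) for i in range(3)]
m=(((H<12)|(H>172))&(S>50)&(S<125)&(V>110)).astype(np.uint8)
n,l,s,c=cv2.connectedComponentsWithStats(cv2.morphologyEx(m,cv2.MORPH_OPEN,np.ones((3,3))))
for i in range(1,n):
  if s[i,4]>300:
    r=cv2.minAreaRect(np.argwhere(l==i)[:,::-1].astype(np.float32));print(s[i],np.round(r[0]),np.round(r[1]),round(r[2]),onz(W,*r[0],75).round(1))
m=(((H<12)|(H>172))&(S>150)).astype(np.uint8)
n,l,s,c=cv2.connectedComponentsWithStats(cv2.morphologyEx(m,cv2.MORPH_OPEN,np.ones((3,3))))
for i in range(1,n):
  if s[i,4]>300:
    r=cv2.minAreaRect(np.argwhere(l==i)[:,::-1].astype(np.float32));print('lin',s[i],np.round(r[0]),np.round(r[1]),round(r[2]),np.round([onz(W,*q,18)[:2] for q in cv2.boxPoints(r)]).tolist())
```

```text
t 18.12 tcp [614.  198.5 108.6] yawY 44.3 q [ 0.11  0.61 -0.72  1.74  0.47  0.98 -0.02] F [ 0.5 -0.6 -0.3] w 26.1 20.0
-> d [-0.   -0.    5.66] spin 0.3
[ 254  202   45   55 2299] [276. 229.] [54. 44.] 90 [604.8 208.9  75. ]
lin [ 233  166   81   77 1948] [273. 204.] [76. 80.] 90 [[562.0, 208.0], [604.0, 249.0], [646.0, 208.0], [602.0, 165.0]]
lin [   0  211   38   42 1249] [ 18. 232.] [41. 37.] 90 [[460.0, 61.0], [480.0, 81.0], [499.0, 53.0], [478.0, 33.0]]
lin [ 244  309   63   23 1163] [275. 320.] [62. 22.] 0 [[661.0, 113.0], [647.0, 128.0], [683.0, 164.0], [698.0, 149.0]]
```

Run:
```python
from h import *
import pickle
W=pickle.load(open('w10.pkl','rb'));o,R,y=st()
for d in (25,28,31,34): 
  for z in (93,70): print(d,z,proj(W,np.r_[(o['tcp_pos']+R@[d,0,0])[:2],z]))
```

```text
t 18.18 tcp [614.1 198.6 108.9] yawY 44.3 q [ 0.11  0.61 -0.72  1.74  0.47  0.98 -0.02] F [ 0.3 -0.1 -1.7] w 25.8 20.0
25 93 (np.float64(275.1), np.float64(219.7), np.float64(177.0))
25 70 (np.float64(275.1), np.float64(208.4), np.float64(200.0))
28 93 (np.float64(275.1), np.float64(214.1), np.float64(177.0))
28 70 (np.float64(275.1), np.float64(203.5), np.float64(199.0))
31 93 (np.float64(275.1), np.float64(208.6), np.float64(176.0))
31 70 (np.float64(275.1), np.float64(198.5), np.float64(198.0))
34 93 (np.float64(275.1), np.float64(203.0), np.float64(175.0))
34 70 (np.float64(275.1), np.float64(193.5), np.float64(197.0))
```

Emit:
jog_arm([
  {"dx":0,"dy":0,"dz":3.5,"spin":0,"grip":0.2},
  {"dx":0,"dy":0,"dz":2.2,"spin":0,"grip":0.2},
  {"dx":0,"dy":0,"dz":0,"spin":0,"grip":0.2},
  {"dx":0,"dy":0,"dz":0,"spin":0,"grip":0.2},
])

```text
t: 18.68
tcp_pos: [614.3, 198.8, 52.3]
tool_rot: [1.223, 2.893, 0.001]
force: [-0.8, -0.2, -0.7]
gripper_width: 25.5
gripper_force: 20.0
```

```bash
python3 -c "
from h import *
to(614,198.5,49,44)"
```

```text
t 18.68 tcp [614.3 198.8  52.3] yawY 44.2 q [ 0.08  0.67 -0.68  1.77  0.53  0.89 -0.07] F [-0.8 -0.2 -0.7] w 25.5 20.0
-> d [ 0.   -0.04  0.33] spin 0.2
```

Emit:
jog_arm([
  {"dx":0,"dy":0,"dz":0.3,"spin":0,"grip":0.2},
  {"dx":0,"dy":0,"dz":0,"spin":0,"grip":0.2},
  {"dx":0,"dy":0,"dz":0,"spin":0,"grip":0.45},
  {"dx":0,"dy":0,"dz":0,"spin":0,"grip":0.45},
  {"dx":0,"dy":0,"dz":0,"spin":0,"grip":0.48},
  {"dx":0,"dy":0,"dz":-3,"spin":0,"grip":0.48},
  {"dx":0,"dy":0,"dz":-6,"spin":0,"grip":0.48},
  {"dx":0,"dy":0,"dz":-6,"spin":0,"grip":0.48},
  {"dx":0,"dy":0,"dz":0,"spin":0,"grip":0.48},
])

```text
t: 19.8
tcp_pos: [615.8, 199.6, 203.5]
tool_rot: [1.221, 2.888, 0.007]
force: [-0.8, 0.3, -1.1]
gripper_width: 44.7
gripper_force: 0.0
```

Run:
```python
from h import *
import pickle
to(475,56,200,44)
W=snap('wrist','w11');pickle.dump(W,open('w11.pkl','wb'));S=snap('side','side3');pickle.dump(S,open('side3.pkl','wb'))
h=cv2.cvtColor(W['image'],cv2.COLOR_RGB2HSV);H,Sa,V=[h[:,:,i].astype(int) for i in range(3)]
m=(((H<12)|(H>172))&(Sa>40)&(Sa<125)&(V>110)).astype(np.uint8)
n,l,s,c=cv2.connectedComponentsWithStats(cv2.morphologyEx(m,cv2.MORPH_OPEN,np.ones((3,3))))
for i in range(1,n):
  if s[i,4]>300:
    r=cv2.minAreaRect(np.argwhere(l==i)[:,::-1].astype(np.float32));print(s[i],np.round(r[0]),np.round(r[1]),round(r[2]),np.round([onz(W,*q,33)[:2] for q in cv2.boxPoints(r)]).tolist())
print([proj(W,p) for p in [(519,19,395),(364,-69,439),(467,18,197),(315,-71,245)]])
```

```text
t 19.8 tcp [615.8 199.6 203.5] yawY 44.2 q [ 0.15  0.51 -0.78  1.67  0.39  1.12  0.04] F [-0.8  0.3 -1.1] w 44.7 0.0
-> d [ -0.5  -20.11   0.22] spin 0.2
[ 260  164   26   62 1556] [272. 194.] [61. 25.] 90 [[583.0, 215.0], [600.0, 231.0], [643.0, 188.0], [625.0, 170.0]]
[(np.float64(114280.9), np.float64(-84347.9), np.float64(-1.0)), (np.float64(2479.9), np.float64(-467.4), np.float64(-56.0)), (np.float64(-163.2), np.float64(318.0), np.float64(180.0)), (np.float64(-850.1), np.float64(293.2), np.float64(122.0))]
```

Emit:
jog_arm([
  {"dx":0,"dy":0,"dz":-6,"spin":0,"grip":0.55},
  {"dx":0,"dy":0,"dz":-6,"spin":0,"grip":0.55},
  {"dx":0,"dy":0,"dz":-6,"spin":0,"grip":0.55},
  {"dx":0,"dy":0,"dz":-6,"spin":0,"grip":0.55},
  {"dx":0,"dy":0,"dz":-6,"spin":0,"grip":0.55},
  {"dx":0,"dy":-4.8,"dz":-2,"spin":0,"grip":0.55},
  {"dx":0,"dy":-4.8,"dz":0,"spin":0,"grip":0.55},
  {"dx":0,"dy":-4.8,"dz":0,"spin":0,"grip":0.55},
  {"dx":0,"dy":-4.8,"dz":0,"spin":-9,"grip":0.55},
  {"dx":0,"dy":0,"dz":0,"spin":-9,"grip":0.55},
])

```text
t: 21.15
tcp_pos: [476.1, 63.0, 518.0]
tool_rot: [0.764, 3.047, -0.003]
force: [0.4, -0.2, 0.5]
gripper_width: 51.5
gripper_force: 0.0
```

Emit:
jog_arm([
  {"dx":0,"dy":0,"dz":0,"spin":-9,"grip":0.55},
  {"dx":0,"dy":0,"dz":0,"spin":-9,"grip":0.55},
  {"dx":0,"dy":0,"dz":0,"spin":-9,"grip":0.55},
  {"dx":0,"dy":0,"dz":0,"spin":-9,"grip":0.55},
  {"dx":0,"dy":0,"dz":0,"spin":0,"grip":0.55},
  {"dx":0,"dy":0,"dz":0,"spin":0,"grip":0.55},
])

```text
t: 21.9
tcp_pos: [477.5, 65.5, 517.9]
tool_rot: [0.209, -3.134, -0.0]
force: [-0.9, 0.4, -0.1]
gripper_width: 51.4
gripper_force: 0.0
```

Run:
```python
from h import *
import pickle
st()
W=snap('wrist','w12');pickle.dump(W,open('w12.pkl','wb'))
S=snap('side','side4');T=snap('top','top4')
print([proj(W,p) for p in [(519,19,395),(364,-69,439),(467,18,197),(315,-71,245)]])
for c,r,a in blobs(W,'r',60): print(c.round(),a,onz(W,*c,30).round())
a=cv2.imread('pics/w12.png');b=cv2.imread('pics/side4.png');c=cv2.imread('pics/w11.png');d=cv2.imread('pics/top4.png')
cv2.imwrite('pics/m.png',np.vstack([np.hstack([a[:,:430],b[100:310,120:400].repeat(1,0)[:210,:].__class__(0) if False else cv2.resize(b[100:310,130:377],(370,315))[:420] if False else np.vstack([cv2.resize(b[110:290,130:370],(370,277)),cv2.resize(c[90:290,150:400],(370,143))])]),cv2.resize(d[100:320,150:400],(800,180))*0]) [:420])
```

```text
t 21.9 tcp [477.5  65.5 517.9] yawY 97.6 q [ 0.54  0.01 -0.8   1.52  0.01  1.61  1.44] F [-0.9  0.4 -0.1] w 51.4 0.0
[(np.float64(216.7), np.float64(250.1), np.float64(297.0)), (np.float64(85.8), np.float64(28.1), np.float64(211.0)), (np.float64(242.9), np.float64(162.7), np.float64(474.0)), (np.float64(175.6), np.float64(24.6), np.float64(385.0))]
[434.  22.] 67 [208. 301.  30.]
[ 4. 85.] 97 [ 410. -432.   30.]
[404.  97.] 81 [334. 280.  30.]
[272. 160.] 168 [477.  59.  30.]
[318. 244.] 1440 [632. 173.  30.]
[537. 280.] 221 [651. 638.  30.]
```

View pics/m.png

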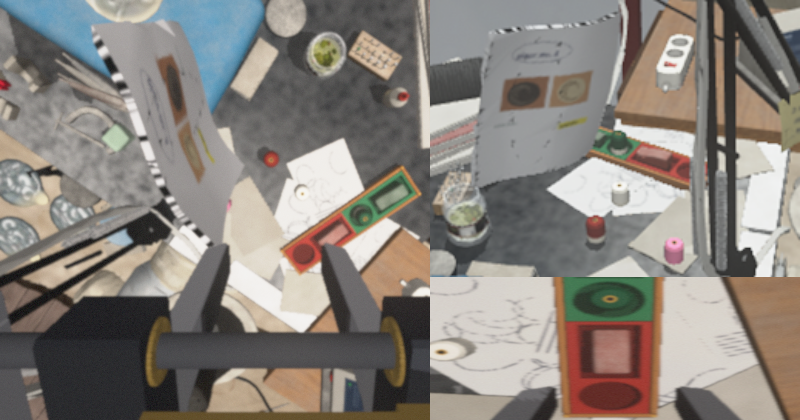

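The montage shows the wrist view: the sheet is real and its corners match my estimates, with its near edge at (212,240)-(240,165) next to the red bob at (270,158). The side view shows the green set placed. The close wrist crop shows the red bar in its well and the red round well empty. Next I'll measure the hand's width from side-image differences, to judge clearance to the sheet.

Run:
```python
from h import *
import pickle
S=pickle.load(open('side3.pkl','rb'));b=cv2.imread('pics/side4.png').astype(int)
for f,tcp in (('side3',(615.8,199.6,203.5)),('side2',(564.9,251.1,181.3))):
  a=cv2.imread(f'pics/{f}.png').astype(int);m=(abs(a-b).sum(2)>24)
  print(f)
  for h in range(-20,420,20):
    u,v,d=proj(S,np.array(tcp)+[0,0,h]);
    if not 0<=v<420: continue
    row=np.flatnonzero(m[int(v)]);row=row[(row>u-140)&(row<u+140)]
    k=d/S['fx']
    # runs
    runs=np.split(row,np.flatnonzero(np.diff(row)>4)+1) if len(row) else []
    print(h,(round(u),round(v)),[(round((r[0]-u)*k),round((r[-1]-u)*k)) for r in runs if len(r)>2])
```

```text
side3
-20 (275, 159) [(-25, -3), (14, 19)]
0 (275, 152) [(-25, 24)]
20 (275, 145) [(-27, 24)]
40 (275, 138) [(-53, 26)]
60 (275, 130) [(-50, 24)]
80 (275, 123) [(-49, 47)]
100 (275, 115) [(-41, -20), (-4, 63)]
120 (275, 107) [(-38, 54)]
140 (274, 99) [(-49, 53)]
160 (274, 90) [(-36, 37)]
180 (274, 82) [(-45, 46)]
200 (274, 73) [(-48, 48)]
220 (274, 64) [(-116, -90), (-45, 45)]
240 (274, 55) [(-134, -93), (-47, 45)]
260 (274, 45) [(-138, -88), (-46, 45)]
280 (274, 36) [(-138, -88), (-49, 53)]
300 (273, 26) [(-138, -111), (-81, 65)]
320 (273, 15) [(-138, -126), (-116, 70)]
340 (273, 5) [(-168, 71)]
side2
-20 (251, 160) []
0 (250, 153) [(4, 27)]
20 (250, 146) [(3, 25)]
40 (250, 139) [(6, 26)]
60 (249, 132) [(7, 27)]
80 (249, 125) [(-77, -38), (10, 47)]
100 (248, 117) [(-6, 69)]
120 (248, 110) [(-5, 69)]
140 (248, 102) [(-16, 72)]
160 (247, 94) [(-38, -19), (-5, 37)]
180 (247, 85) [(-48, 42)]
200 (246, 77) [(-48, 47)]
220 (246, 68) [(-47, 45)]
240 (245, 60) [(-56, 46)]
260 (245, 51) [(-79, 46)]
280 (244, 41) [(-79, 53)]
300 (244, 32) [(-81, 62)]
320 (244, 22) [(-96, 67)]
340 (243, 12) [(-131, 69)]
360 (242, 2) [(-197, 67)]
```

Emit:
jog_arm([
  {"dx":2.9,"dy":3.5,"dz":0,"spin":0,"grip":0.9},
  {"dx":2.9,"dy":3.5,"dz":0,"spin":-6.2,"grip":1},
  {"dx":0,"dy":0,"dz":2,"spin":-6.2,"grip":1},
  {"dx":0,"dy":0,"dz":6,"spin":0,"grip":1},
  {"dx":0,"dy":0,"dz":6,"spin":0,"grip":1},
  {"dx":0,"dy":0,"dz":6,"spin":0,"grip":1},
  {"dx":0,"dy":0,"dz":6,"spin":0,"grip":1},
  {"dx":0,"dy":0,"dz":6,"spin":0,"grip":1},
  {"dx":0,"dy":0,"dz":6,"spin":0,"grip":1},
  {"dx":0,"dy":0,"dz":0,"spin":0,"grip":1},
])

```text
t: 23.3
tcp_pos: [408.0, 126.9, 135.9]
tool_rot: [0.551, -3.085, -0.003]
force: [1.2, -0.7, 0.5]
gripper_width: 93.8
gripper_force: 0.0
```

Run:
```python
from h import *
to(411,127,32,110)
W=snap('wrist','w13')
for c,r,a in blobs(W,'r',100): print(c.round(),a,onz(W,*c,25).round(),onz(W,*r[0],18).round(1))
```

```text
t 23.3 tcp [408.  126.9 135.9] yawY 110.3 q [ 0.36  0.25 -0.89  2.18  0.26  0.82  1.23] F [ 1.2 -0.7  0.5] w 93.8 0.0
-> d [-0.36 -0.12 10.39] spin 0.3
[503. 206.] 619 [336. 297.  25.] [334.6 304.3  18. ]
[163. 251.] 209 [469.  49.  25.] [471.9  47.8  18. ]
[274. 406.] 1124 [585. 191.  25.] [594.6 181.7  18. ]
```

Emit:
jog_arm([
  {"dx":-0.3,"dy":0,"dz":5,"spin":0,"grip":1},
  {"dx":0,"dy":0,"dz":4.5,"spin":0,"grip":1},
  {"dx":0,"dy":0,"dz":0.7,"spin":0,"grip":1},
  {"dx":0,"dy":0,"dz":0,"spin":0,"grip":1},
  {"dx":0,"dy":0,"dz":0,"spin":0,"grip":1},
])

```text
t: 23.98
tcp_pos: [414.8, 128.4, 38.7]
tool_rot: [-0.551, 3.09, -0.001]
force: [0.4, -0.5, -0.3]
gripper_width: 93.8
gripper_force: 0.0
```

```bash
python3 -c "
from h import *
to(433,70,32,110);to(465.5,84,32,110)"
```

```text
t 23.98 tcp [414.8 128.4  38.7] yawY 110.2 q [ 0.2   0.43 -0.76  2.25  0.51  0.63  0.99] F [ 0.4 -0.5 -0.3] w 93.8 0.0
-> d [ 0.31 -6.1   0.68] spin 0.2
t 23.98 tcp [414.8 128.4  38.7] yawY 110.2 q [ 0.2   0.43 -0.76  2.25  0.51  0.63  0.99] F [ 0.4 -0.5 -0.3] w 93.8 0.0
-> d [-3.22 -5.91  0.69] spin 0.2
```

Lower a little, then slide sideways toward the sheet, staying on the bob's near side.

Emit:
jog_arm([
  {"dx":0.3,"dy":0,"dz":0.6,"spin":0,"grip":1},
  {"dx":0,"dy":-1.5,"dz":0,"spin":0,"grip":1},
  {"dx":0,"dy":-1.5,"dz":0,"spin":0,"grip":1},
  {"dx":0,"dy":-1.5,"dz":0,"spin":0,"grip":1},
  {"dx":0,"dy":-1.5,"dz":0,"spin":0,"grip":1},
  {"dx":0,"dy":0,"dz":0,"spin":0,"grip":1},
  {"dx":0,"dy":0,"dz":0,"spin":0,"grip":1},
])

```text
t: 24.85
tcp_pos: [431.2, 71.0, 30.6]
tool_rot: [0.552, -3.093, -0.0]
force: [0.3, 0.3, 1.0]
gripper_width: 93.7
gripper_force: 0.0
```

Run:
```python
from h import *
o,R,y=st();to(465.5,84,32,110)
W=snap('wrist','w14')
p=np.array([475.5,56.5,o['tcp_pos'][2]]);print('bob in tool',(R.T@(p-o['tcp_pos'])).round(1))
for c,r,a in blobs(W,'r',100): print(c.round(),a,onz(W,*c,25).round(),r[1])
S=snap('side','side5');T=snap('top','top5')
a=cv2.imread('pics/side5.png').astype(int);b=cv2.imread('pics/side0.png').astype(int);m=abs(a-b).sum(2)>40
print('sheet region change',m[125:235,160:250].mean())
```

```text
t 24.85 tcp [431.2  71.   30.6] yawY 110.2 q [ 0.32  0.45 -0.73  2.25  0.53  0.62  1.12] F [0.3 0.3 1. ] w 93.7 0.0
t 24.85 tcp [431.2  71.   30.6] yawY 110.2 q [ 0.32  0.45 -0.73  2.25  0.53  0.62  1.12] F [0.3 0.3 1. ] w 93.7 0.0
-> d [-3.67  0.03 -0.14] spin 0.2
bob in tool [-36.6 -29.   -0. ]
[226. 318.] 1558 [466.  55.  25.] (34.0, 54.0)
sheet region change 0.09151515151515152
```

Emit:
jog_arm([
  {"dx":0,"dy":-0.2,"dz":0,"spin":0,"grip":1},
  {"dx":-1.2,"dy":0,"dz":0,"spin":0,"grip":1},
  {"dx":-1.2,"dy":0,"dz":0,"spin":0,"grip":1},
  {"dx":-1.3,"dy":0,"dz":0,"spin":0,"grip":1},
  {"dx":0,"dy":0,"dz":0,"spin":0,"grip":1},
  {"dx":0,"dy":0,"dz":0,"spin":0,"grip":1},
])

```text
t: 25.75
tcp_pos: [466.3, 81.8, 30.4]
tool_rot: [0.552, -3.092, -0.0]
force: [-0.3, -0.1, -0.4]
gripper_width: 94.0
gripper_force: 0.0
```

Run:
```python
from h import *
import pickle
o,R,y=st()
W=snap('wrist','w15');pickle.dump(W,open('w15.pkl','wb'))
h=cv2.cvtColor(W['image'],cv2.COLOR_RGB2HSV)
for c,r,a in blobs(W,'r',100): print(c.round(),a,np.round(r[0]),np.round(r[1]))
for yy in (-47,47,-29,-15): print(yy,[proj(W,o['tcp_pos']+R@[0,yy,z])[:2] for z in (0,20)])
```

```text
t 25.75 tcp [466.3  81.8  30.4] yawY 110.3 q [ 0.3   0.49 -0.72  2.17  0.54  0.66  1.12] F [-0.3 -0.1 -0.4] w 94.0 0.0
[225. 270.] 2906 [224. 271.] [66. 60.]
-47 [(np.float64(182.0), np.float64(276.9)), (np.float64(191.5), np.float64(260.7))]
47 [(np.float64(370.4), np.float64(277.1)), (np.float64(360.7), np.float64(260.8))]
-29 [(np.float64(218.0), np.float64(277.0)), (np.float64(223.9), np.float64(260.7))]
-15 [(np.float64(246.1), np.float64(277.0)), (np.float64(249.1), np.float64(260.7))]
```

No contact, and the bob is between the fingers. Now I'll close gradually so the sheet-side finger draws it to the centre.

Emit:
jog_arm([
  {"dx":0,"dy":0,"dz":0,"spin":0,"grip":0.85},
  {"dx":0,"dy":0,"dz":0,"spin":0,"grip":0.75},
  {"dx":0,"dy":0,"dz":0,"spin":0,"grip":0.65},
  {"dx":0,"dy":0,"dz":0,"spin":0,"grip":0.55},
  {"dx":0,"dy":0,"dz":0,"spin":0,"grip":0.45},
  {"dx":0,"dy":0,"dz":0,"spin":0,"grip":0.35},
  {"dx":0,"dy":0,"dz":0,"spin":0,"grip":0.25},
  {"dx":0,"dy":0,"dz":0,"spin":0,"grip":0.25},
  {"dx":0,"dy":0,"dz":0,"spin":0,"grip":0.25},
], grip_force=12)

```text
t: 26.92
tcp_pos: [466.6, 81.8, 30.6]
tool_rot: [0.552, -3.093, -0.0]
force: [0.2, -0.8, -0.2]
gripper_width: 29.4
gripper_force: 12.0
```

Run:
```python
from h import *
import pickle
o,R,y=st()
W=snap('wrist','w16');pickle.dump(W,open('w16.pkl','wb'))
for c,r,a in blobs(W,'r',100): print(c.round(),a,np.round(r[0]),np.round(r[1]),round(r[2]))
for z in (-5,0,20,30): print(z,proj(W,o['tcp_pos']+R@[0,0,z])[:2])
```

```text
t 26.93 tcp [466.6  81.8  30.6] yawY 110.2 q [ 0.3   0.49 -0.72  2.17  0.54  0.66  1.12] F [ 0.2 -0.8 -0.2] w 29.4 12.0
[276. 267.] 2842 [275. 268.] [65. 60.] 72
-5 (np.float64(276.2), np.float64(281.6))
0 (np.float64(276.2), np.float64(277.0))
20 (np.float64(276.1), np.float64(260.7))
30 (np.float64(276.1), np.float64(253.8))
```

Emit:
jog_arm([
  {"dx":0,"dy":0,"dz":-0.3,"spin":0,"grip":0.25},
  {"dx":0,"dy":2,"dz":0,"spin":0,"grip":0.25},
  {"dx":0,"dy":2.5,"dz":0,"spin":0,"grip":0.25},
  {"dx":0,"dy":2.5,"dz":0,"spin":0,"grip":0.25},
  {"dx":0,"dy":0,"dz":0.3,"spin":0,"grip":0.25},
  {"dx":0,"dy":0,"dz":0,"spin":0,"grip":0.25},
  {"dx":0,"dy":0,"dz":0,"spin":0,"grip":0.45},
  {"dx":0,"dy":0,"dz":0,"spin":0,"grip":0.5},
  {"dx":0,"dy":0,"dz":-0.8,"spin":0,"grip":0.5},
  {"dx":0,"dy":0,"dz":0,"spin":0,"grip":0.5},
])

```text
t: 28.22
tcp_pos: [442.8, 147.4, 39.2]
tool_rot: [-0.552, 3.092, -0.0]
force: [-0.1, -0.1, -0.5]
gripper_width: 46.7
gripper_force: 0.0
```

Emit:
jog_arm([
  {"dx":0,"dy":0,"dz":0,"spin":0,"grip":0.25},
  {"dx":0,"dy":0,"dz":0,"spin":0,"grip":0.25},
  {"dx":0,"dy":0,"dz":0,"spin":0,"grip":0.25},
  {"dx":0,"dy":0,"dz":0,"spin":0,"grip":0.25},
  {"dx":0,"dy":0,"dz":0,"spin":0,"grip":0.25},
], grip_force=15)

```text
t: 28.85
tcp_pos: [442.3, 147.4, 38.5]
tool_rot: [0.552, -3.092, -0.0]
force: [-0.2, -0.0, -1.1]
gripper_width: 29.4
gripper_force: 15.0
```

Run:
```python
from h import *
to(661,149,140,110)
W=snap('wrist','w17')
for c,r,a in blobs(W,'r',100): print(c.round(),a,np.round(r[0]),np.round(r[1]),round(r[2]))
```

```text
t 28.85 tcp [442.3 147.4  38.5] yawY 110.3 q [ 0.17  0.47 -0.74  2.18  0.52  0.67  0.98] F [-0.2 -0.  -1.1] w 29.4 15.0
-> d [-20.57  -7.42 -10.15] spin 0.3
[276. 261.] 2524 [276. 262.] [62. 56.] 90
```

Emit:
jog_arm([
  {"dx":0,"dy":0,"dz":-4,"spin":0,"grip":0.25},
  {"dx":0,"dy":0,"dz":-6,"spin":0,"grip":0.25},
  {"dx":-4.1,"dy":-1.5,"dz":0,"spin":0,"grip":0.25},
  {"dx":-4.1,"dy":-1.5,"dz":0,"spin":0,"grip":0.25},
  {"dx":-4.1,"dy":-1.5,"dz":0,"spin":0,"grip":0.25},
  {"dx":-4.1,"dy":-1.5,"dz":0,"spin":0,"grip":0.25},
  {"dx":-4.1,"dy":-1.4,"dz":0,"spin":0,"grip":0.25},
  {"dx":0,"dy":0,"dz":3,"spin":0,"grip":0.25},
  {"dx":0,"dy":0,"dz":0,"spin":0,"grip":0.25},
  {"dx":0,"dy":0,"dz":0,"spin":0,"grip":0.25},
])

```text
t: 30.15
tcp_pos: [660.1, 149.3, 109.3]
tool_rot: [-0.553, 3.092, 0.0]
force: [0.6, 0.2, -1.0]
gripper_width: 29.5
gripper_force: 15.0
```

Run:
```python
from h import *
to(661,149,51,110)
W=snap('wrist','w18');h=cv2.cvtColor(W['image'],cv2.COLOR_RGB2HSV);H,S,V=[h[:,:,i].astype(int) for i in range(3)]
for c,r,a in blobs(W,'r',100)+blobs(W,'g',300):
  print(c.round(),a,np.round(r[1]),round(r[2]),np.round([onz(W,*q,18)[:2] for q in cv2.boxPoints(r)]).tolist())
# liner far edges
```

```text
t 30.15 tcp [660.1 149.3 109.3] yawY 110.3 q [ 0.19  0.65 -0.73  1.66  0.5   1.02  1.22] F [ 0.6  0.2 -1. ] w 29.5 15.0
-> d [-0.07 -0.06  5.83] spin 0.3
[322. 206.] 13634 [105. 201.] 67 [[663.0, 105.0], [562.0, 209.0], [615.0, 270.0], [728.0, 161.0]]
[483. 133.] 7729 [ 81. 175.] 66 [[565.0, 206.0], [487.0, 287.0], [520.0, 335.0], [605.0, 252.0]]
```

Emit:
jog_arm([
  {"dx":-0.1,"dy":0,"dz":3.5,"spin":0,"grip":0.25},
  {"dx":0,"dy":0,"dz":2.2,"spin":0,"grip":0.25},
  {"dx":0,"dy":0,"dz":0,"spin":0,"grip":0.25},
  {"dx":0,"dy":0,"dz":0,"spin":0,"grip":0.25},
])

```text
t: 30.7
tcp_pos: [661.7, 149.7, 52.7]
tool_rot: [-0.552, 3.092, 0.0]
force: [-0.2, -0.4, -1.0]
gripper_width: 29.5
gripper_force: 15.0
```

```bash
python3 -c "
from h import *
to(661.2,149.3,48.5,110)"
```

```text
t 30.7 tcp [661.7 149.7  52.7] yawY 110.3 q [ 0.17  0.72 -0.69  1.69  0.55  0.93  1.18] F [-0.2 -0.4 -1. ] w 29.5 15.0
-> d [ 0.06 -0.02  0.42] spin 0.3
```

Emit:
jog_arm([
  {"dx":0,"dy":0,"dz":0.4,"spin":0,"grip":0.25},
  {"dx":0,"dy":0,"dz":0,"spin":0,"grip":0.25},
  {"dx":0,"dy":0,"dz":0,"spin":0,"grip":0.25},
  {"dx":0,"dy":0,"dz":0,"spin":0,"grip":0.4},
  {"dx":0,"dy":0,"dz":0,"spin":0,"grip":0.48},
  {"dx":0,"dy":0,"dz":0,"spin":0,"grip":0.48},
  {"dx":0,"dy":0,"dz":-3,"spin":0,"grip":0.48},
  {"dx":0,"dy":0,"dz":-6,"spin":0,"grip":0.48},
  {"dx":0,"dy":0,"dz":-6,"spin":0,"grip":0.48},
  {"dx":0,"dy":0,"dz":-6,"spin":0,"grip":0.48},
])

```text
t: 31.95
tcp_pos: [661.0, 149.2, 259.6]
tool_rot: [-0.553, 3.093, 0.0]
force: [0.6, -0.3, -0.5]
gripper_width: 44.9
gripper_force: 0.0
```

Emit:
jog_arm([
  {"dx":3,"dy":3,"dz":-5,"spin":0,"grip":0.48},
  {"dx":3,"dy":3,"dz":-5,"spin":0,"grip":0.48},
  {"dx":0,"dy":0,"dz":0,"spin":0,"grip":0.48},
  {"dx":0,"dy":0,"dz":0,"spin":0,"grip":0.48},
])

```text
t: 32.45
tcp_pos: [588.0, 182.5, 352.6]
tool_rot: [-0.551, 3.093, -0.001]
force: [-0.3, -0.7, -0.4]
gripper_width: 45.1
gripper_force: 0.0
```

Run:
```python
from h import *
import pickle
st()
W=snap('wrist','w19');S=snap('side','side6')
h=cv2.cvtColor(W['image'],cv2.COLOR_RGB2HSV)
g=cv2.cvtColor(W['image'],cv2.COLOR_RGB2GRAY)
# eyelets: brass hue spots near each expected bob top (36+9=45 or 36)
H,Sa,V=[h[:,:,i].astype(int) for i in range(3)]
br=((H>12)&(H<30)&(Sa>70)&(V>90)).astype(np.uint8)
n,l,s,c=cv2.connectedComponentsWithStats(br)
for nm,p in (('gbob',(562.5,250,45)),('rbob',(661,149.5,45)),('white',(531,126,36))):
  u,v,_=proj(W,p);near=[(c[i].round(1).tolist(),s[i,4],onz(W,*c[i],p[2])[:2].round(1).tolist()) for i in range(1,n) if np.hypot(*(c[i]-[u,v]))<18]
  print(nm,(u,v),near)
for nm,p in (('gbar',(515,300,33)),('rbar',(614,198.5,33))):
  u,v,_=proj(W,p);print(nm,(u,v),h[int(v),int(u)])
# bars: pale-saturation blobs
for nm,m in (('rbar',((H<12)|(H>172))&(Sa>40)&(Sa<125)&(V>110)),('gbar',(H>40)&(H<95)&(Sa>25)&(Sa<100)&(V>70))):
  n,l,s,c=cv2.connectedComponentsWithStats(cv2.morphologyEx(m.astype(np.uint8),cv2.MORPH_OPEN,np.ones((3,3))))
  for i in range(1,n):
    p=onz(W,*c[i],33)
    if s[i,4]>150 and 450<p[0]<720 and 80<p[1]<360:
      r=cv2.minAreaRect(np.argwhere(l==i)[:,::-1].astype(np.float32));b=np.array([onz(W,*q,33)[:2] for q in cv2.boxPoints(r)]);print(nm,s[i,4],b.mean(0).round(1),[np.linalg.norm(b[k+1]-b[k]).round(1) for k in (0,1)])
```

```text
t 32.45 tcp [588.  182.5 352.6] yawY 110.2 q [ 0.25  0.36 -0.86  1.55  0.28  1.36  1.29] F [-0.3 -0.7 -0.4] w 45.1 0.0
gbob (np.float64(328.5), np.float64(175.5)) [([333.8, 164.1], np.int32(1656), [545.4, 250.7]), ([329.1, 176.1], np.int32(35), [562.9, 251.2])]
rbob (np.float64(236.3), np.float64(215.8)) [([235.8, 215.5], np.int32(20), [660.8, 148.6]), ([246.8, 229.8], np.int32(5), [675.6, 170.3]), ([240.4, 232.4], np.int32(8), [682.5, 162.9])]
white (np.float64(251.2), np.float64(120.9)) [([249.5, 121.0], np.int32(16), [531.9, 123.9])]
gbar (np.float64(373.7), np.float64(154.6)) [ 47  35 147]
rbar (np.float64(280.1), np.float64(195.3)) [  6  82 197]
rbar 808 [612.3 200.1] [np.float64(64.7), np.float64(27.2)]
gbar 1047 [518.5 292.8] [np.float64(74.6), np.float64(38.3)]
gbar 552 [563.6 249.1] [np.float64(46.5), np.float64(39.0)]
```

```bash
python3 -c "
from h import *
print(manip.finish_job())"
```

```text
the job is handed in; nothing more can be done
None
```

I packed both liners and handed the job in at about 32 s: each bar lies in its long well and each bob stands in its own liner's round well, by the last wrist picture. That picture showed the white bob still in place; I did not measure the glass lump again, but the arm never went near it.

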